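# Press the pliers and the dial caliper home in the workshop tool case

### The arm

A 6-joint arm with a two-finger parallel gripper is mounted at the origin on the work surface. World frame = base frame: x ahead of the robot, y to its left, z up, the work surface at z = 0. Lengths are in m, angles in rad, forces in N, time in s.
With the tool pointing down it reaches from about 0.4 to 0.925 m from the base axis. Payload 12.5 kg.
Tool frame: the origin (TCP) lies midway between the tips of the shut fingers; the grasp point (between the pads) lies 19 mm behind it; z points along the fingers, y is the direction in which the jaws open and shut (so a half turn about z gives the same grasp; the last joint's range is limited). The gripper opens to 95 mm and grips with 3 to 60 N. Pads are 20 mm wide; open, the fingers measure 119 mm over their backs; the gripper's body (75 mm by 180 mm) begins 59 mm behind the grasp point.
Start: joints at [-1.331, 0.491, 1.559, -0, 1.092, -0.106], TCP at [0.212, -0.588, 0.215] pointing down, gripper open.
Joint ranges: [-3.1, 3.1], [-0.84, 2.19], [0.05, 2.79], [-1.13, 4.28], [0.06, 2.93], [-2.69, 2.69]. Speed limits (rad/s): [2.22, 2.22, 2.79, 3.14, 3.14, 3.14].

### API

Orientations are given as a 3x3 rotation matrix whose columns are the frame's x, y, z axes.
In Python, from rig import env gives the robot as it stands.
- The arm moves only by the tool send_rows, never from a script. Its argument "series" is a list that holds one entry, the list of rows, each a list of 6 numbers: the shift along the tool's x, y, z in units of 400 mm (1.0 is 400 mm), then the turn, a rotation vector about the tool's x, y, z in units of 60 degrees (1.0 is 60 degrees). A call has 1 to 20 rows; each row is the pose to reach, as a shift and turn from the pose measured when the call began, along the tool's axes at that moment; what a row does not reach only later rows make up. A row lasts 1/12 s, in which the tool goes at most 41.7 mm and 7.16 degrees, less where a joint would pass 70% of its speed; a pose out of reach is approached as far as the arm can. A call with a number of a shift or a turn outside -1 to 1 is refused whole. A call with a gripper value outside its range is refused whole. "jaw" is the gripper command: -1 is shut, 1 is fully open, values between are in proportion, set as the call begins (left out, the last holds). The fingers move at their own pace and stop on an object; the grip force is fixed at half the most. Time passes only in rows, so rows that repeat a pose let the fingers close. It gives the time, the measured TCP pose, the force and the opening at its end, in the units of the state.
- env.get_state(): the state, without advancing time (a new reading comes with each control period).
- env.capture(name): name is "scene" or "top"; returns (picture, depth): 384x512x3 uint8, red, green, blue; 384x512 float32, m along the optical axis (not along the pixel's ray), 0 where there is no reading.
- env.camera_info(name): a dict with "camera_matrix" (3x3 intrinsics, pixels), "origin" and "attitude" of the camera in the world. Camera axes: x right, y down, z forward; pixel columns grow to the right and rows downward; lengths in m; the calibration is good to about 2 mm. A picture is of the moment at which its call begins. camera_info takes no time and is no camera call.
- env.close_job(): hands the job in, once; it reports no verdict.
Trained networks look in the newest picture that a camera, given by its name, has taken for a name from the list of things; names that differ only in an ending like _2 or _b are one class to them, and where a whole thing is asked for, a point or a joint stands for the part that bears it (a point fixed in the world has none). Each returns a list of dicts, best first, with "conf" (0 to 1); they miss things now and then, are a little off and sometimes report something else, mostly with a low value. They report only what shows in the picture. A call takes as long as a camera call.
- env.search_frame(name, camera): "pixel" ([column, row] in pixels, amid what is visible of it).
- env.silhouettes(name, camera): "pixels" (384x512 bool, what is visible of it) and "pixel" ([column, row] in pixels, amid what is visible of it).
The state is a dict: "t": time; "q": joint angles; "joint_velocities": joint speeds; "joint_efforts": joint torques, N m; "eef_pos": TCP position; "tcp_rot": TCP orientation; "wrist_force": force on the tool from outside, world axes, zero at the start; "ft_torque": the same for the moment, N m; "finger_gap": opening from 0.0 (shut) to 1.0 (fully open).
Only numpy, scipy, OpenCV 4.12 (cv2) and the standard library are available. Lean on these libraries where they do the work, as an engineer would, in place of code of your own. Each camera call takes 0.05 s, during which the arm holds its last target.

### The job

Put the green-handled pliers and the dial caliper back into their own shaped cutouts in the open tool case, and press each one down past its orange spring pads until it lies flat on the yellow floor of its cutout. Do not drop or throw the tools, let go of both when you are done, and do not disturb the other things on the bench or the gauge already in the case.

Things in the scene. Friction and masses are not known exactly. Their poses are not given: they have to be found in the camera images.
- case: Open grey tool case fixed to the bench, 268 (x) by 232 (y) mm, rim 32 mm high, bail handle on its -x side. Rigid black insert: upper face 26 mm above the bench, yellow cutout floors 10 mm above it (16 mm deep). Origin on the bench midway between the two tool cutouts (shell x -113 to +155, y -116 to +116 mm); x along the cutouts, z up. Pliers cutout on its +y side, caliper cutout on -y.
- pliers_seat (a point): Point on the floor of the pliers cutout (10 mm above the bench) where the pliers' origin lies when they are home; axes as the case: the pliers' x must point along its +x (jaws away from the bail handle). The cutout follows the tool's outline with about 2 mm clearance all round.
- caliper_seat (a point): Point on the floor of the caliper cutout (10 mm above the bench) where the caliper's origin lies when it is home; axes as the case: the caliper's x must point along its +x and the caliper's jaws (its +y) to the case's +y. About 2 mm clearance all round.
- case_recess (a point): Middle of the pliers cutout's +y finger recess, on its floor. Each of the two cutouts has such a recess on both sides of its middle (x -22 to +22 mm from the seat point, out to 45 mm from the cutout's centre line, as deep as the cutout): room for gripper fingers holding the tool.
- case_pads (a point): Point between the two orange spring pads at the jaw end of the pliers cutout, 9 mm above the floor. Each cutout has four, at x = -60 and +60 mm from its seat point, standing 1.5 mm into the tool's outline from both sides. Set down without force a tool stops 4 to 8 mm high on them; 12 to 22 N of push near its middle drives it home, and it stays.
- pliers: Loose steel pliers, green handles, 183 mm long, lying flat, 0.2 to 0.35 kg. Origin on the underside in the pivot block; x towards the jaws, z up. Pivot block x -20 to +32 mm, 34 mm wide, 22 high: grip it across y at x = 0. Jaws to x = +88, 24 wide, 16 high; handles back to x = -95, 65 wide over their ends, 18 high. Lower edges bevelled 2.5 mm inwards over the lowest 5 mm.
- caliper: Loose dial caliper, 180 mm long, lying flat, 0.2 to 0.32 kg. Origin on the underside of the blue slider block; x along the beam to the fixed jaw, z up. Block x -30 to +30 mm, 34 wide (y), 22 high, dial 5 mm higher: grip it across y at x = 0. Beam x -90 to +90, 18 wide, 14 high; jaws (x 30 to 44, 76 to 90) reach y = +38, 14 high. Lower edges bevelled 2.5 mm over the lowest 5 mm.
- feeler_gauge: Bystander: steel and grey feeler gauge 130 by 22 by 18 mm, loose in the slot across the +x end of the case; leave it. Origin centre of underside.
- bearing: Bystander: steel bearing ring, 72 mm across, 18 mm high, beyond the tools; origin centre of underside.
- oil_filter: Bystander: white and grey filter canister, 76 mm across, 84 mm high; origin centre of underside.
- spanner: Bystander: spanner 170 mm long lying near the robot, between it and the tools; origin centre of underside.
- part_carton: Bystander: cardboard carton 75 by 110 by 55 mm beyond the tools; origin centre of underside.
- grease_jar: Bystander: white jar 64 mm across, 75 mm high, to the left of the case; origin centre of underside.
- seal_carton: Bystander: pale carton 100 by 70 by 50 mm near the robot on the right; origin centre of underside.

How it is judged:
At the end, for the whole second after the job is handed in: Pliers and caliper each lie in their own cutout: underside within 2.5 mm of the cutout's floor, origin within 5 mm of its seat point seen from above, turned within 0.06 rad of the case's x axis, tilted under 0.035 rad, at rest and released; the feeler gauge is within 12 mm of where it was (z of pliers in the frame of pliers_seat between -0.003 and 0.0025 m and horizontal distance between pliers and pliers_seat below 0.005 m and angle between the x axis of pliers and the x axis of pliers_seat, either way round below 0.06 rad and angle between each of pliers, caliper's own z axis and vertical below 0.035 rad and linear speed of each of pliers, caliper below 0.02 m/s and angular speed of each of pliers, caliper below 0.2 rad/s and contact force between each of pliers, caliper and the fingers below 0.05 N and z of caliper in the frame of caliper_seat between -0.003 and 0.0025 m and horizontal distance between caliper and caliper_seat below 0.005 m and angle between the x axis of caliper and the x axis of caliper_seat, either way round below 0.06 rad and distance of feeler_gauge from where it was at the start of the episode below 0.012 m); the robot touches nothing.
It fails at once if the pliers is dropped or thrown (faster than 0.45 m/s with no finger touching it) (contact force between pliers and the fingers below 0.02 N and linear speed of pliers above 0.45 m/s).
It fails at once if the caliper is dropped or thrown (faster than 0.45 m/s with no finger touching it) (contact force between caliper and the fingers below 0.02 N and linear speed of caliper above 0.45 m/s).
It fails at once if a bystander (feeler gauge, bearing, oil filter, spanner, either carton or the jar) is moved more than 25 mm (distance of any of feeler_gauge, bearing, oil_filter, spanner, part_carton, grease_jar, seal_carton from where it was at the start of the episode above 0.025 m).
It also fails if it takes over 59 s, if anything falls off the work surface, if the arm or the gripper's body presses on something with over 40 N, if the wrist force passes 120 N, or if a joint passes its speed limit or range.

## Working session

There is one attempt and no reset: what is moved stays moved. The work goes in short steps, Python scripts to look and compute and a tool call to move; the robot and the scene stay as the last step left them, time stands still between calls to the robot, and variables do not carry over. Pictures are saved under pics/ and viewed, and the job is handed in when it is done.

Besides the shell and the picture viewer there is one more tool, called after ">>>" as name(argument=value, ...) on one line, values as JSON. send_rows: Moves the arm, as the interface text tells. Shifts and turns lie within -1 to 1; 1 stands for 400 mm of shift or 60 degrees of turn. Its arguments: {"type":"object","properties":{"series":{"type":"array"},"jaw":{"type":"number"}},"required":["series"]}

```bash
ls; mkdir -p pics
python3 - <<'E'
from rig import env
import cv2,numpy as np
s=env.get_state(); print({k:np.round(v,3).tolist() for k,v in s.items()})
for n in ["scene","top"]:
    p,d=env.capture(n); cv2.imwrite(f"pics/{n}0.png",p[:,:,::-1]); np.save(f"{n}0.npy",d)
    print(n,env.camera_info(n))
    for t in ["pliers","caliper","case"]:
        for r in env.search_frame(t,n)[:2]: print(t,r)
print(env.get_state()["t"])
E
```

```text
pics
{'t': 0.0, 'q': [-1.331, 0.492, 1.559, 0.0, 1.092, -0.106], 'joint_velocities': [0.001, -0.0, 0.001, -0.001, -0.001, -0.0], 'joint_efforts': [-0.0, -61.265, -25.819, 0.069, 0.048, -0.0], 'eef_pos': [0.212, -0.588, 0.214], 'tcp_rot': [[0.941, 0.339, -0.0], [0.339, -0.941, 0.001], [0.0, -0.001, -1.0]], 'wrist_force': [0.243, -0.076, 0.098], 'ft_torque': [0.03, 0.002, 0.012], 'finger_gap': 0.999}
scene {'camera_matrix': array([[408.53506492,   0.        , 249.95022844],
       [  0.        , 408.53506492, 201.09326041],
       [  0.        ,   0.        ,   1.        ]]), 'origin': array([1.09438376, 0.82455827, 0.95070133]), 'attitude': array([[-0.79874306,  0.39823487, -0.45101942],
       [ 0.60141153,  0.5505092 , -0.57900241],
       [ 0.0177114 , -0.73372243, -0.67921844]])}
pliers {'pixel': [252.9, 165.2], 'conf': 0.37}
caliper {'pixel': [218.7, 187.5], 'conf': 0.98}
case {'pixel': [264.1, 245.9], 'conf': 0.85}
top {'camera_matrix': array([[490.42903945,   0.        , 254.18045098],
       [  0.        , 490.42903945, 194.5587217 ],
       [  0.        ,   0.        ,   1.        ]]), 'origin': array([0.28885985, 0.08217085, 1.74516268]), 'attitude': array([[-0.01305415, -0.99234465,  0.12280748],
       [-0.99982794,  0.01133551, -0.01468295],
       [ 0.01317847, -0.12297802, -0.99232189]])}
pliers {'pixel': [358.8, 197.1], 'conf': 0.87}
caliper {'pixel': [300.0, 191.8], 'conf': 0.9}
case {'pixel': [212.6, 185.6], 'conf': 0.55}
0.4
```

Run:
```python
import cv2
a=cv2.imread("pics/top0.png"); cv2.imwrite("pics/top0c.png",cv2.resize(a[90:290,120:420],None,fx=2.6,fy=2.6,interpolation=cv2.INTER_CUBIC))
```

```text
(no output)
```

View pics/scene0.png

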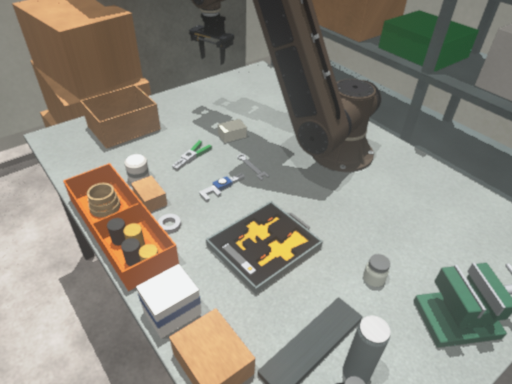

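View pics/top0.png

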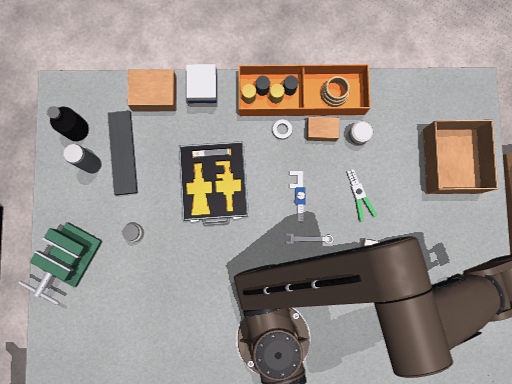

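```bash
ls -la pics
```

```text
total 1028
drwxr-xr-x 2 agent agent   4096 Dec  6 05:07 .
drwxr-xr-x 3 agent agent   4096 Dec  6 05:07 ..
-rw-r--r-- 1 agent agent 261122 Dec  6 05:07 scene0.png
-rw-r--r-- 1 agent agent 315156 Dec  6 05:07 top0.png
-rw-r--r-- 1 agent agent 466603 Dec  6 05:07 top0c.png
```

View pics/top0c.png

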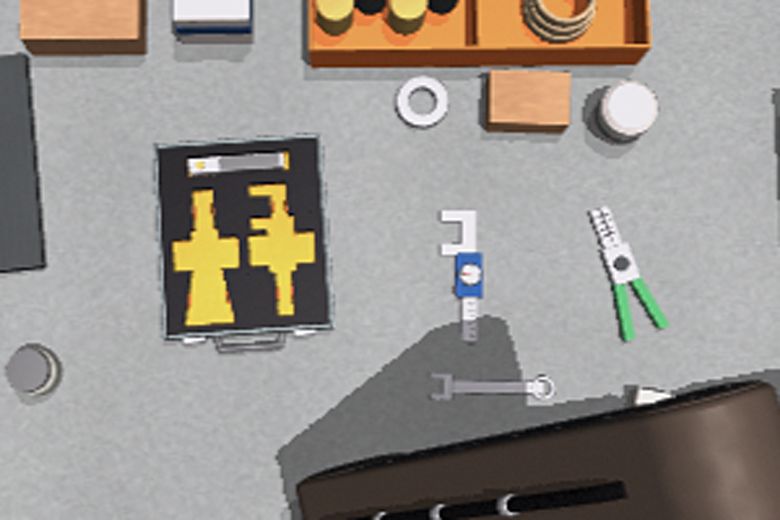

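The case (top picture, around 212,185) lies with its handle towards the robot. The caliper is at about (300,192) and the pliers at about (359,197), both with their jaws roughly along +x. Next I measure their poses accurately.

```bash
cat > h.py <<'E'
from rig import env
import cv2,numpy as np
def info(n):
    c=env.camera_info(n); return np.array(c["camera_matrix"]),np.array(c["origin"]),np.array(c["attitude"])
def ray(n,px,z):
    K,o,R=info(n); px=np.atleast_2d(px).astype(float)
    d=np.c_[px,np.ones(len(px))]@np.linalg.inv(K).T@R.T
    return o+d*((z-o[2])/d[:,2])[:,None]
def proj(n,P):
    K,o,R=info(n); p=(np.atleast_2d(P)-o)@R@K.T; return p[:,:2]/p[:,2:]
E
python3 - <<'E'
from h import *
out={}
for n in ["top","scene"]:
    p,d=env.capture(n); np.savez(f"cap_{n}.npz",p=p,d=d)
    for t in ["pliers","caliper","case"]:
        r=env.silhouettes(t,n)
        for k,x in enumerate(r[:2]): print(n,t,x["conf"],x["pixel"],x["pixels"].sum()); out[f"{n}_{t}_{k}"]=x["pixels"]
np.savez("masks.npz",**out)
p=np.load("cap_top.npz")["p"].copy()
for k,m in out.items():
    if k.startswith("top") and k.endswith("_0"):
        cs,_=cv2.findContours(m.astype(np.uint8),cv2.RETR_EXTERNAL,cv2.CHAIN_APPROX_NONE)
        big=None
        cv2.drawContours(p,cs,-1,(255,0,255),1)
cv2.imwrite("pics/m1.png",cv2.resize(p[120:240,170:400,::-1],None,fx=3.4,fy=3.4,interpolation=cv2.INTER_NEAREST))
p=np.load("cap_scene.npz")["p"]
cv2.imwrite("pics/m2.png",cv2.resize(p[130:300,160:330,::-1],None,fx=3.5,fy=3.5,interpolation=cv2.INTER_CUBIC))
d=np.load("cap_top.npz")["d"]
K,o,R=info("top")
def z(u,v):
    q=np.array([(u-K[0,2])/K[0,0],(v-K[1,2])/K[1,1],1])*d[v,u]; return (o+R@q)
for u,v in [(330,190),(199,190),(300,196),(358,192),(215,183),(260,200)]: print(u,v,np.round(z(u,v),4))
print(env.get_state()["t"])
E
```

```text
top pliers 0.83 [360.0, 197.6] 485
top caliper 0.72 [300.4, 195.2] 402
top case 0.3 [323.9, 130.4] 767
scene pliers 0.69 [190.1, 156.0] 331
scene pliers 0.45 [265.4, 243.3] 5679
scene caliper 0.67 [217.7, 189.4] 442
scene case 0.6 [262.3, 245.0] 5663
330 190 [ 0.5175 -0.2157  0.0056]
199 190 [0.5224 0.2531 0.0085]
300 196 [ 0.4944 -0.105   0.0277]
358 192 [ 0.5063 -0.311   0.0277]
215 183 [0.5444 0.1948 0.0264]
260 200 [ 0.4857  0.0356 -0.0064]
0.8
```

View pics/m1.png

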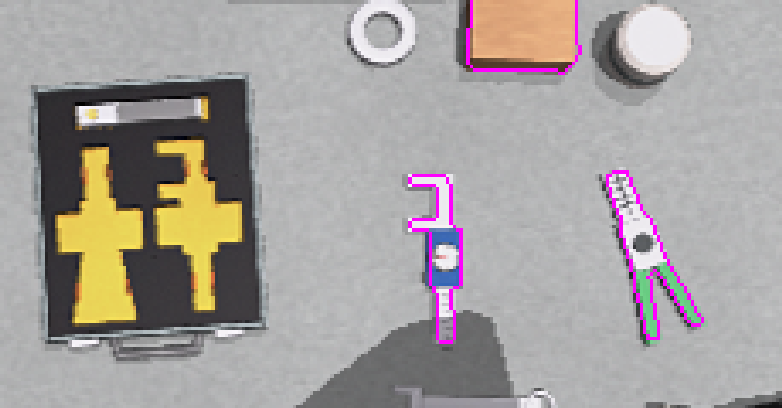

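View pics/m2.png

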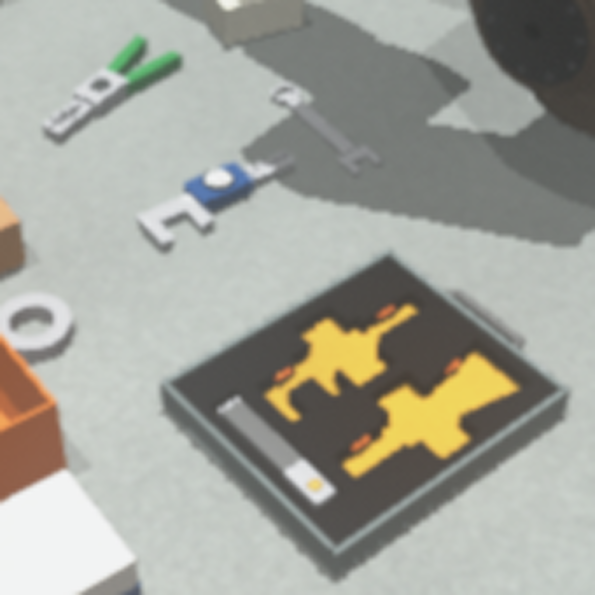

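The tool outlines fit well. The network's top-view case mask (323,130) is wrong because it sits on the carton, so I'll use the yellow cutout regions (around 199,190 and 228,183). I'll fit models to the masks in both cameras.

```bash
cat > fit.py <<'E'
from h import *
from scipy.optimize import minimize
S=8
def box(x0,x1,y0,y1,z0,z1): return np.array([[x,y,z] for x in(x0,x1) for y in(y0,y1) for z in(z0,z1)])/1000.
def prism(poly,z0,z1): return np.array([[x,y,z] for x,y in poly for z in(z0,z1)])/1000.
def handle(s,g=0): 
    return [(-20,s*(1-g)),(-20,s*(17+g)),(-95-g,s*(32.5+g)),(-95-g,s*(18.5-g))]
PL=[box(-20,32,-17,17,0,22),box(32,88,-12,12,0,16)]+[prism(handle(s),0,18) for s in(1,-1)]
CA=[box(-30,30,-17,17,0,22),box(-90,90,-9,9,0,14),box(30,44,0,38,0,14),box(76,90,0,38,0,14)]
g=2
def rc(x0,x1,y0,y1): return np.array([(x0,y0),(x1,y0),(x1,y1),(x0,y1)],float)
PLC=[rc(-22,34,-19,19),rc(30,90,-14,14),rc(-22,22,-45,45),np.array([(-20,19),(-97,34.5),(-97,-34.5),(-20,-19)],float)]
CAC=[rc(-32,32,-19,19),rc(-92,92,-11,11),rc(28,46,0,40),rc(74,92,0,40),rc(-22,22,-45,45)]
def place(p,P,z):
    c,s=np.cos(p[2]),np.sin(p[2]); return P@np.array([[c,-s,0],[s,c,0],[0,0,1]]).T+[p[0],p[1],z]
def rast(polys,roi):
    u0,v0,u1,v1=roi; im=np.zeros(((v1-v0)*S,(u1-u0)*S),np.uint8)
    for q in polys:
        # shift: pixel centre at integer coords
        qq=((q-[u0,v0]+.5)*S-.5); cv2.fillPoly(im,[np.round(qq*16).astype(np.int32)],1,shift=4)
    return im
def down(im): return cv2.resize(im.astype(np.float32),None,fx=1/S,fy=1/S,interpolation=cv2.INTER_AREA)
def tool_r(n,M,p,roi):
    return down(rast([cv2.convexHull(proj(n,place(p,b,0)).astype(np.float32))[:,0] for b in M],roi))
def cut_r(n,M,p,roi):
    def lay(z):
        return rast([proj(n,place(p,np.c_[q/1000,np.zeros(len(q))],z)) for q in M],roi)
    return down(lay(.010)&lay(.026))
def roi(m,k=6):
    v,u=np.where(m); return u.min()-k,v.min()-k,u.max()+k,v.max()+k
def fit(r,M,masks,p0):
    R={n:roi(m) for n,m in masks.items()}
    def cost(p):
        c=0
        for n,m in masks.items():
            a,b,c2,d=R[n]; I=r(n,M,p,R[n]); T=m[b:d,a:c2].astype(np.float32)
            c+=((I-T)**2).sum()/T.sum()
        return c
    best=None
    for dy in (-.08,0,.08):
        p=np.array(p0)+[0,0,dy]
        sx=np.array([p,p+[.006,0,0],p+[0,.006,0],p+[0,0,.08]])
        o=minimize(cost,p,method="Nelder-Mead",options=dict(initial_simplex=sx,xatol=1e-5,fatol=1e-6,maxiter=400))
        if best is None or o.fun<best.fun: best=o
    return best.x,best.fun
E
cat > run1.py <<'E'
from fit import *
m=np.load("masks.npz")
def p0(n,mm): 
    v,u=np.where(mm); return ray(n,[u.mean(),v.mean()],.01)[0]
for t,M,y in(("pliers",PL,.27),("caliper",CA,0.)):
    T={n:m[f"{n}_{t}_0"] for n in("top","scene")}
    q=p0("top",T["top"])
    for sub in(["top"],["scene"],["top","scene"]):
        print(t,sub,[np.round(x,4) for x in fit(tool_r,M,{n:T[n] for n in sub},[q[0],q[1],y])])
Y={}
for n,(a,b,c,d) in dict(top=(180,140,250,220),scene=(205,200,325,295)).items():
    p=np.load(f"cap_{n}.npz")["p"]; h=cv2.cvtColor(p,cv2.COLOR_RGB2HSV)
    k=((h[...,0]<38)&(h[...,1]>110)&(h[...,2]>90)).astype(np.uint8); z=np.zeros_like(k); z[b:d,a:c]=k[b:d,a:c]
    nl,l,st,ce=cv2.connectedComponentsWithStats(z); Y[n]=[]
    for i in range(1,nl):
        if st[i,4]>150: Y[n].append((ray(n,ce[i],.01)[0],l==i)); print(n,st[i],ce[i],Y[n][-1][0])
for t,M,pick in(("pliers",PLC,max),("caliper",CAC,min)):
    T={n:pick(Y[n],key=lambda e:e[0][1]) for n in Y}; q=T["top"][0]
    for sub in(["top"],["scene"],["top","scene"]):
        print("cut",t,sub,[np.round(x,4) for x in fit(cut_r,M,{n:T[n][1] for n in sub},[q[0],q[1],0.05])])
E
python3 run1.py
```

```text
pliers ['top'] [array([ 0.5065, -0.3179,  0.3225]), np.float64(0.0767)]
pliers ['scene'] [array([ 0.5052, -0.318 ,  0.3384]), np.float64(0.1898)]Traceback (most recent call last):
  File "run1.py", line 9, in <module>
    print(t,sub,[np.round(x,4) for x in fit(tool_r,M,{n:T[n] for n in sub},[q[0],q[1],y])])
                                        ~~~^^^^^^^^^^^^^^^^^^^^^^^^^^^^^^^^^^^^^^^^^^^^^^
  File "fit.py", line 43, in fit
    o=minimize(cost,p,method="Nelder-Mead",options=dict(initial_simplex=sx,xatol=1e-5,fatol=1e-6,maxiter=400))
    res = _minimize_neldermead(fun, x0, args, callback, bounds=bounds,
                               **options)
    fxr = func(xr)
    fx = function(np.copy(x), *(wrapper_args + args))
  File "fit.py", line 36, in cost
    a,b,c2,d=R[n]; I=r(n,M,p,R[n]); T=m[b:d,a:c2].astype(np.float32)
                     ~^^^^^^^^^^^^
  File "fit.py", line 24, in tool_r
    return down(rast([cv2.convexHull(proj(n,place(p,b,0)).astype(np.float32))[:,0] for b in M],roi))
                                     ~~~~^^^^^^^^^^^^^^^^
  File "h.py", line 10, in proj
    K,o,R=info(n); p=(np.atleast_2d(P)-o)@R@K.T; return p[:,:2]/p[:,2:]
          ~~~~^^^
  File "h.py", line 4, in info
    c=env.camera_info(n); return np.array(c["camera_matrix"]),np.array(c["origin"]),np.array(c["attitude"])
ValueError: time passes only in moves, steps and waits
```

```bash
sed -i 's/^def info(n):/import functools\n@functools.lru_cache\ndef info(n):/' h.py; python3 run1.py
```

```text
pliers ['top'] [array([ 0.5065, -0.3179,  0.3225]), np.float64(0.0767)]
pliers ['scene'] [array([ 0.5052, -0.318 ,  0.3384]), np.float64(0.1898)]
pliers ['top', 'scene'] [array([ 0.5065, -0.3181,  0.3271]), np.float64(0.2753)]
caliper ['top'] [array([ 0.4988, -0.1081, -0.0215]), np.float64(0.0581)]
caliper ['scene'] [array([ 0.4987, -0.1092, -0.0034]), np.float64(0.0694)]
caliper ['top', 'scene'] [array([ 0.4986, -0.1084, -0.0129]), np.float64(0.1336)]
top [215 161  27  51 673] [226.93759287 183.63744428] [0.54402446 0.15331456 0.01      ]
top [186 163  26  53 814] [198.90540541 191.5995086 ] [0.5164719  0.25329382 0.01      ]
scene [236 217  43  33 519] [256.05202312 231.53757225] [0.53881858 0.14625198 0.01      ]
scene [258 230  50  36 734] [282.98910082 247.5653951 ] [0.51320025 0.24655232 0.01      ]
cut pliers ['top'] [array([0.5308, 0.2534, 0.0597]), np.float64(0.039)]
cut pliers ['scene'] [array([0.5292, 0.2528, 0.0612]), np.float64(0.1011)]
cut pliers ['top', 'scene'] [array([0.5303, 0.2533, 0.0626]), np.float64(0.1503)]
cut caliper ['top'] [array([0.5365, 0.1499, 0.0634]), np.float64(0.0449)]
cut caliper ['scene'] [array([0.5349, 0.148 , 0.0637]), np.float64(0.1505)]
cut caliper ['top', 'scene'] [array([0.5359, 0.1493, 0.0606]), np.float64(0.2079)]
```

```bash
cat > go.py <<'E'
import sys
from h import *
from scipy.spatial.transform import Rotation as Ro
def row(x,y,z,yaw,s=None):
    s=s or env.get_state(); R=np.array(s["tcp_rot"]); p=np.array(s["eef_pos"])
    c,n=np.cos(yaw),np.sin(yaw); T=np.array([[c,n,0],[n,-c,0],[0,0,-1.]])
    return np.round(np.r_[R.T@(np.array([x,y,z])-p)/.4, Ro.from_matrix(R.T@T).as_rotvec()/np.radians(60)],4).tolist()
if __name__=="__main__":
    s=env.get_state(); R=np.array(s["tcp_rot"])
    print("t",round(s["t"],2),np.round(s["eef_pos"],4),"yaw",round(float(np.arctan2(R[1,0],R[0,0])),4),"F",np.round(s["wrist_force"],2),"gap",round(s["finger_gap"],3))
    for a in sys.argv[1:]: print(a,row(*map(float,a.split(",")),s))
E
python3 go.py 0.4988,-0.1083,0.10,-0.018
```

```text
t 0.8 [ 0.2119 -0.588   0.2147] yaw 0.3458 F [-0.07 -0.08  0.24] gap 1.003
0.4988,-0.1083,0.10,-0.018 [1.0813, -0.8852, 0.2866, 0.0001, -0.0, 0.3474]
```

>>> send_rows(series=[[[1,-0.82,0.25,0,0,0.347],[1,-0.82,0.25,0,0,0.347],[1,-0.82,0.25,0,0,0.347],[1,-0.82,0.25,0,0,0.347],[1,-0.82,0.25,0,0,0.347],[1,-0.82,0.25,0,0,0.347],[1,-0.82,0.25,0,0,0.347],[1,-0.82,0.25,0,0,0.347],[1,-0.82,0.25,0,0,0.347],[1,-0.82,0.25,0,0,0.347],[1,-0.82,0.25,0,0,0.347],[1,-0.82,0.25,0,0,0.347],[1,-0.82,0.25,0,0,0.347],[1,-0.82,0.25,0,0,0.347],[1,-0.82,0.25,0,0,0.347]]], jaw=1)

```text
t: 2.05
eef_pos: [0.4774, -0.1428, 0.1144]
tcp_rot: [[1.0, -0.015, -0.0], [-0.015, -1.0, -0.0], [-0.0, 0.0, -1.0]]
wrist_force: [-0.2, -1.0, -0.5]
finger_gap: 1.001
```

```bash
python3 go.py 0.4988,-0.1083,0.10,-0.018 0.4988,-0.1083,0.004,-0.018
```

```text
t 2.05 [ 0.4774 -0.1428  0.1144] yaw -0.0146 F [-0.2  -1.04 -0.55] gap 1.001
0.4988,-0.1083,0.10,-0.018 [0.0522, -0.0869, 0.0361, 0.0, 0.0003, 0.0032]
0.4988,-0.1083,0.004,-0.018 [0.0523, -0.0869, 0.2761, 0.0, 0.0003, 0.0032]
```

>>> send_rows(series=[[[0.0522,-0.0869,0.036,0,0,0.0032],[0.0522,-0.0869,0.036,0,0,0.0032],[0.0522,-0.0869,0.1,0,0,0.0032],[0.0522,-0.0869,0.15,0,0,0.0032],[0.0522,-0.0869,0.2,0,0,0.0032],[0.0522,-0.0869,0.24,0,0,0.0032],[0.0522,-0.0869,0.265,0,0,0.0032],[0.0522,-0.0869,0.276,0,0,0.0032],[0.0522,-0.0869,0.276,0,0,0.0032],[0.0522,-0.0869,0.276,0,0,0.0032]]])

```text
t: 2.88
eef_pos: [0.4989, -0.1088, 0.0046]
tcp_rot: [[1.0, -0.018, 0.0], [-0.018, -1.0, -0.0], [0.0, 0.0, -1.0]]
wrist_force: [1.0, 0.8, -0.1]
finger_gap: 1.002
```

```bash
python3 - <<'E'
from h import *
p,d=env.capture("scene")
cv2.imwrite("pics/g1.png",cv2.resize(p[100:270,140:310,::-1],None,fx=3.5,fy=3.5,interpolation=cv2.INTER_CUBIC))
E
python3 go.py
```

```text
t 2.93 [ 0.4991 -0.1087  0.0048] yaw -0.0183 F [ 0.13 -0.53  0.73] gap 0.999
```

View pics/g1.png

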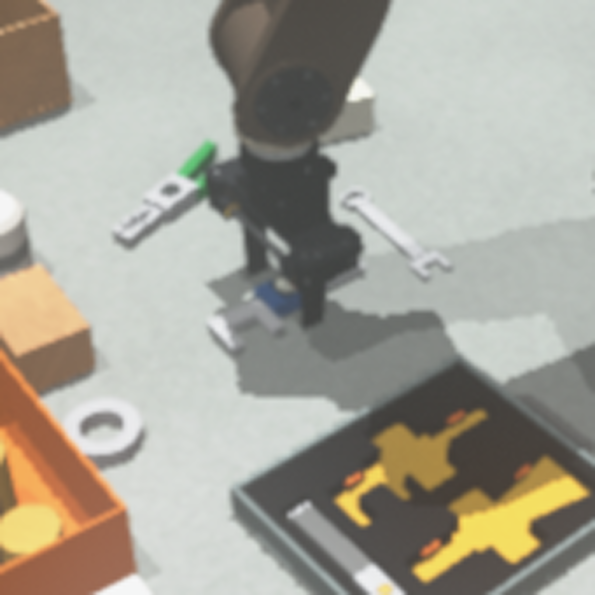

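The picture shows the fingers straddling the blue block (about 280,295 in the crop). Now I close them.

>>> send_rows(series=[[[0,0,0,0,0,0],[0,0,0,0,0,0],[0,0,0,0,0,0],[0,0,0,0,0,0],[0,0,0,0,0,0],[0,0,0,0,0,0],[0,0,0,0,0,0],[0,0,0,0,0,0],[0,0,0,0,0,0],[0,0,0,0,0,0]]], jaw=-1)

```text
t: 3.77
eef_pos: [0.499, -0.1086, 0.0048]
tcp_rot: [[1.0, -0.018, 0.0], [-0.018, -1.0, -0.0], [0.0, 0.0, -1.0]]
wrist_force: [-0.1, -0.9, 0.9]
finger_gap: 0.357
```

```bash
python3 go.py
python3 - <<'E'
from fit import *
p,d=env.capture("top")
r=env.silhouettes("caliper","top")
for x in r[:2]: print(x["conf"],x["pixel"],x["pixels"].sum())
cv2.imwrite("pics/g2.png",cv2.resize(p[120:240,170:400,::-1],None,fx=3.4,fy=3.4,interpolation=cv2.INTER_NEAREST))
E
```

```text
t 3.77 [ 0.499  -0.1086  0.0048] yaw -0.0183 F [-0.12 -0.91  0.93] gap 0.357
```

View pics/g2.png

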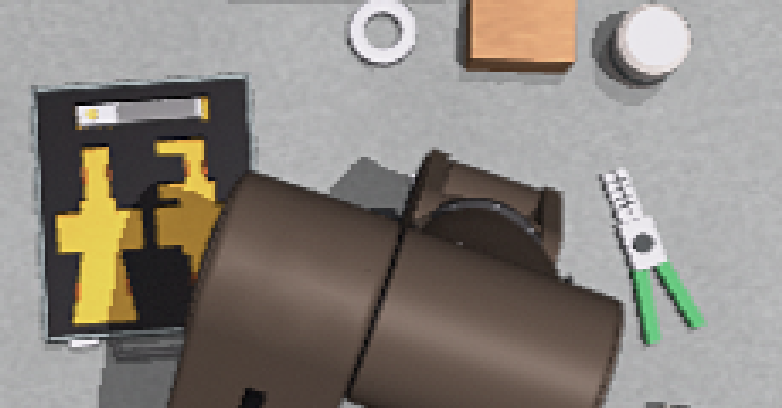

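```bash
python3 go.py 0.499,-0.1086,0.09,-0.018 0.5362,0.1497,0.09,0.0615 0.5362,0.1497,0.045,0.0615
```

```text
t 3.87 [ 0.499  -0.1086  0.0048] yaw -0.0183 F [0.08 0.69 0.36] gap 0.356
0.499,-0.1086,0.09,-0.018 [0.0002, 0.0, -0.2131, 0.0002, -0.0004, -0.0003]
0.5362,0.1497,0.09,0.0615 [0.0813, -0.6473, -0.2132, 0.0002, -0.0004, -0.0762]
0.5362,0.1497,0.045,0.0615 [0.0813, -0.6473, -0.1007, 0.0002, -0.0004, -0.0762]
```

>>> send_rows(series=[[[0,0,-0.05,0,0,0],[0,0,-0.13,0,0,0],[0,0,-0.2132,0,0,0],[0.01,-0.05,-0.2132,0,0,0],[0.02,-0.13,-0.2132,0,0,-0.0152],[0.03,-0.22,-0.2132,0,0,-0.0302],[0.04,-0.31,-0.2132,0,0,-0.0452],[0.05,-0.4,-0.2132,0,0,-0.0602],[0.06,-0.48,-0.2132,0,0,-0.0702],[0.07,-0.55,-0.2132,0,0,-0.0762],[0.0813,-0.6,-0.2132,0,0,-0.0762],[0.0813,-0.635,-0.2132,0,0,-0.0762],[0.0813,-0.6473,-0.2132,0,0,-0.0762],[0.0813,-0.6473,-0.2132,0,0,-0.0762],[0.0813,-0.6473,-0.15,0,0,-0.0762],[0.0813,-0.6473,-0.12,0,0,-0.0762],[0.0813,-0.6473,-0.11,0,0,-0.0762],[0.0813,-0.6473,-0.11,0,0,-0.0762]]])

```text
t: 5.37
eef_pos: [0.5357, 0.1487, 0.0479]
tcp_rot: [[0.998, 0.061, -0.002], [0.061, -0.998, -0.001], [-0.002, 0.001, -1.0]]
wrist_force: [0.4, -0.6, -1.3]
finger_gap: 0.353
```

```bash
python3 go.py 0.5362,0.1497,0.045,0.0615 0.5362,0.1497,0.021,0.0615
python3 - <<'E'
from fit import *
for n in("scene","top"):
    p,d=env.capture(n)
    a=(170,300,180,350) if n=="scene" else (120,260,150,330)
    cv2.imwrite(f"pics/g3{n}.png",cv2.resize(p[a[0]:a[1],a[2]:a[3],::-1],None,fx=4.4,fy=4.4,interpolation=cv2.INTER_CUBIC))
    np.savez(f"g3_{n}.npz",p=p)
E
```

```text
t 5.37 [0.5357 0.1487 0.0479] yaw 0.0605 F [ 0.43 -0.64 -1.35] gap 0.353
0.5362,0.1497,0.045,0.0615 [0.0014, -0.0025, 0.0072, 0.0005, 0.0016, -0.0009]
0.5362,0.1497,0.021,0.0615 [0.0015, -0.0025, 0.0672, 0.0005, 0.0016, -0.0009]
```

View pics/g3scene.png

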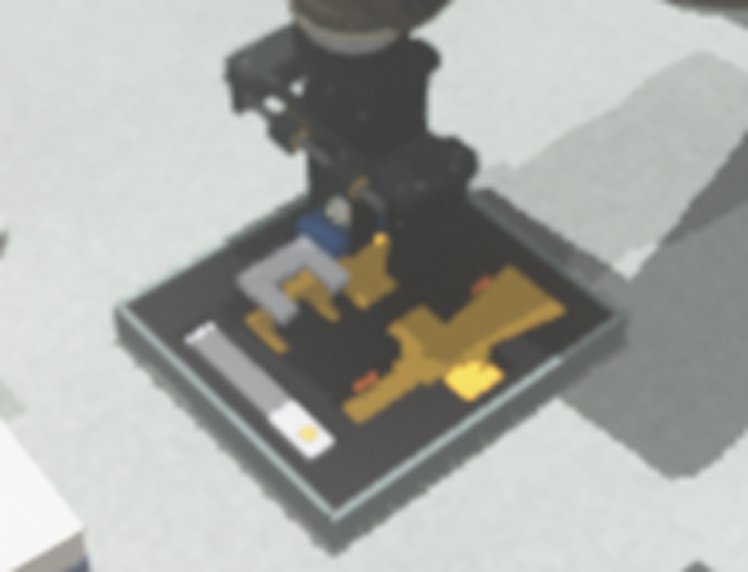

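View pics/g3top.png

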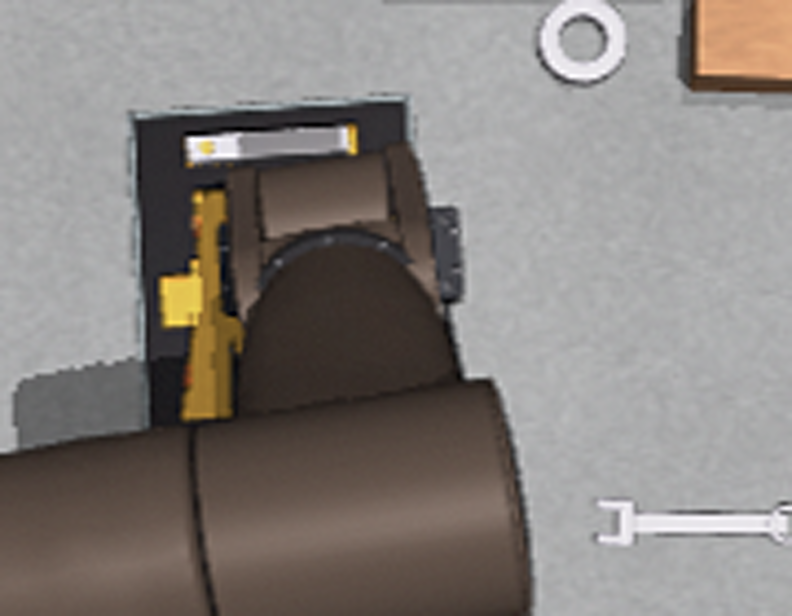

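The caliper is held level, and its grey jaws show at about (295,275) in the crop. I'll check the predicted pose against the scene picture.

Run:
```python
from fit import *
s=env.get_state(); x,y,z=s["eef_pos"]
p=np.load("g3_scene.npz")["p"]; F=5
a=(205,260,215,290)
im=cv2.resize(p[a[0]:a[1],a[2]:a[3],::-1],None,fx=10,fy=10,interpolation=cv2.INTER_CUBIC)
def dr(q,col): cv2.polylines(im,[np.round(((q-[a[2],a[0]]+.5)*10-.5)).astype(int)],True,col,1)
for q in [rc(-90,90,-9,9),rc(30,44,9,38),rc(76,90,9,38)]:
    for zz,c in((.043+.014,(0,0,255)),):
        dr(proj("scene",place([.5357,.1487,.0605],np.c_[q/1000,0*q[:,0]],zz)),c)
q=rc(-22,22,-45,45)
for q in CAC: dr(proj("scene",place([.5362,.1497,.0615],np.c_[q/1000,0*q[:,0]],.010)),(0,255,0))
cv2.imwrite("pics/ov1.png",im)
```

```text
(no output)
```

View pics/ov1.png

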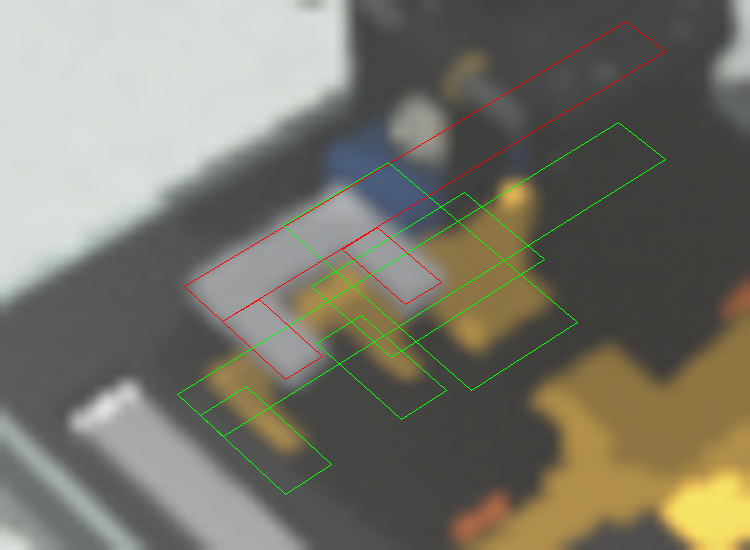

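>>> send_rows(series=[[[0.0014,-0.0025,0.0072,0.0005,0.0016,-0.0009],[0.0014,-0.0025,0.02,0.0005,0.0016,-0.0009],[0.0014,-0.0025,0.03,0.0005,0.0016,-0.0009],[0.0014,-0.0025,0.04,0.0005,0.0016,-0.0009],[0.0014,-0.0025,0.047,0.0005,0.0016,-0.0009],[0.0014,-0.0025,0.047,0.0005,0.0016,-0.0009],[0.0014,-0.0025,0.047,0.0005,0.0016,-0.0009]]])

```text
t: 6.05
eef_pos: [0.5369, 0.1501, 0.0302]
tcp_rot: [[0.998, 0.062, 0.002], [0.062, -0.998, 0.0], [0.002, -0.0, -1.0]]
wrist_force: [0.5, -0.3, -2.4]
finger_gap: 0.356
```

```bash
python3 go.py 0.5362,0.1497,0.025,0.0615
```

```text
t 6.05 [0.5369 0.1501 0.0302] yaw 0.0617 F [ 0.51 -0.33 -2.36] gap 0.356
0.5362,0.1497,0.025,0.0615 [-0.0019, 0.001, 0.013, -0.0002, -0.0019, 0.0002]
```

>>> send_rows(series=[[[-0.0015,0.001,0.005,0,-0.0015,0],[-0.0015,0.001,0.011,0,-0.0015,0],[-0.0015,0.001,0.016,0,-0.0015,0],[-0.0015,0.001,0.022,0,-0.0015,0],[-0.0015,0.001,0.022,0,-0.0015,0]]])

```text
t: 6.47
eef_pos: [0.5366, 0.1501, 0.0213]
tcp_rot: [[0.998, 0.062, 0.001], [0.062, -0.998, 0.001], [0.001, -0.001, -1.0]]
wrist_force: [1.3, 3.7, -2.1]
finger_gap: 0.357
```

```bash
python3 go.py 0.5362,0.1497,0.015,0.0615
```

```text
t 6.47 [0.5366 0.1501 0.0213] yaw 0.0616 F [ 1.27  3.7  -2.11] gap 0.357
0.5362,0.1497,0.015,0.0615 [-0.0012, 0.0009, 0.0157, -0.0006, -0.0012, 0.0001]
```

>>> send_rows(series=[[[0,-0.001,0.004,0,-0.001,0],[0,-0.001,0.008,0,-0.001,0],[0,-0.001,0.012,0,-0.001,0],[0,-0.001,0.015,0,-0.001,0],[0,-0.001,0.015,0,-0.001,0]]])

```text
t: 6.88
eef_pos: [0.5369, 0.1505, 0.0153]
tcp_rot: [[0.998, 0.062, 0.001], [0.062, -0.998, 0.001], [0.001, -0.001, -1.0]]
wrist_force: [2.2, 1.8, 1.4]
finger_gap: 0.358
```

```bash
python3 go.py 0.5362,0.1497,0.0145,0.0615
```

```text
t 6.88 [0.5369 0.1505 0.0153] yaw 0.0615 F [2.17 1.82 1.45] gap 0.358
0.5362,0.1497,0.0145,0.0615 [-0.002, 0.0019, 0.0021, -0.0007, -0.0009, 0.0]
```

>>> send_rows(series=[[[-0.001,0.001,0.002,0,0,0],[-0.001,0.001,0.004,0,0,0],[-0.001,0.001,0.005,0,0,0],[-0.001,0.001,0.005,0,0,0]]])

```text
t: 7.22
eef_pos: [0.537, 0.1502, 0.0147]
tcp_rot: [[0.998, 0.062, 0.003], [0.062, -0.998, 0.001], [0.003, -0.001, -1.0]]
wrist_force: [-2.8, 1.8, 20.6]
finger_gap: 0.354
```

```bash
python3 go.py 0.5362,0.1497,0.0145,0.0615
python3 - <<'E'
from h import *
p,d=env.capture("scene")
cv2.imwrite("pics/g4.png",cv2.resize(p[200:270,205:300,::-1],None,fx=8,fy=8,interpolation=cv2.INTER_CUBIC))
E
```

```text
t 7.22 [0.537  0.1502 0.0147] yaw 0.0616 F [-2.78  1.8  20.57] gap 0.354
0.5362,0.1497,0.0145,0.0615 [-0.002, 0.0012, 0.0006, -0.0009, -0.0025, 0.0001]
```

View pics/g4.png

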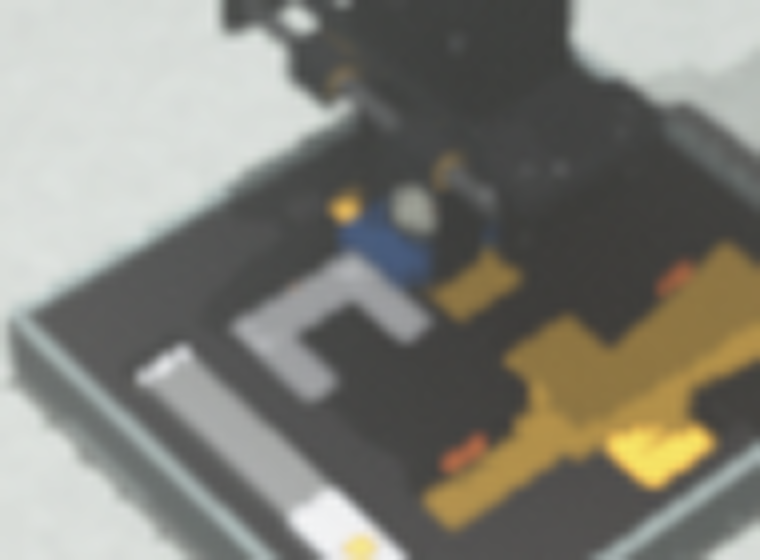

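>>> send_rows(series=[[[-0.001,0.001,0,0,0,0],[-0.001,0.001,0,0,0,0],[-0.001,0.001,0,0,0,0],[-0.001,0.001,0,0,0,0]]], jaw=0.1)

```text
t: 7.6
eef_pos: [0.5364, 0.1497, 0.0144]
tcp_rot: [[0.998, 0.062, 0.002], [0.062, -0.998, 0.001], [0.002, -0.001, -1.0]]
wrist_force: [0.8, -0.7, 0.7]
finger_gap: 0.539
```

>>> send_rows(series=[[[0,0,-0.03,0,0,0],[0,0,-0.07,0,0,0],[0,0,-0.12,0,0,0],[0,0,-0.15,0,0,0],[0,0,-0.15,0,0,0]]])

```text
t: 8.02
eef_pos: [0.5371, 0.1497, 0.0762]
tcp_rot: [[0.998, 0.062, 0.005], [0.062, -0.998, 0.001], [0.005, -0.001, -1.0]]
wrist_force: [-0.5, -0.4, -0.3]
finger_gap: 0.551
```

```bash
python3 go.py 0.5362,0.1497,0.04,0.0615
python3 - <<'E'
from h import *
p,d=env.capture("scene")
cv2.imwrite("pics/g5.png",cv2.resize(p[200:270,205:300,::-1],None,fx=8,fy=8,interpolation=cv2.INTER_CUBIC))
E
```

```text
t 8.02 [0.5371 0.1497 0.0762] yaw 0.0616 F [-0.51 -0.39 -0.34] gap 0.551
0.5362,0.1497,0.04,0.0615 [-0.0028, -0.0001, 0.0905, -0.0009, -0.0046, 0.0001]
```

View pics/g5.png

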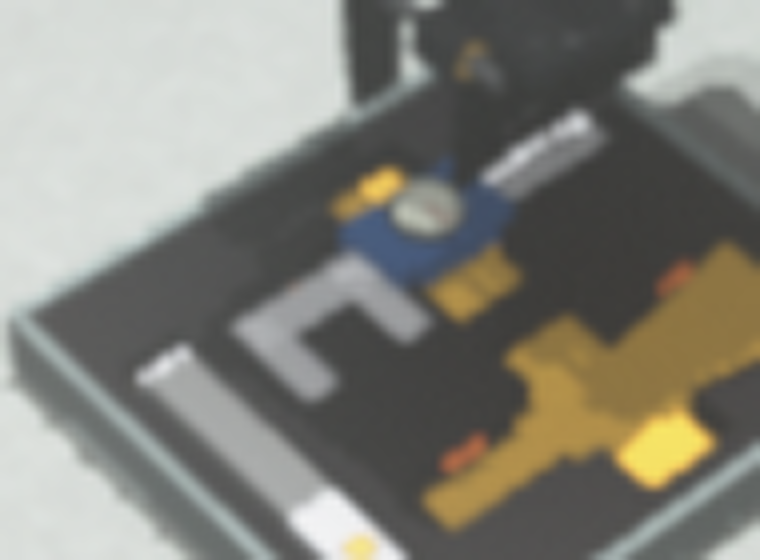

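The caliper is in the cutout. As a check, I'll press on the dial with shut fingers; the dial top should meet them at z = 37 mm if the tool is home.

>>> send_rows(series=[[[-0.0024,0,0,0,-0.004,0],[-0.0024,0,0,0,-0.004,0],[-0.0024,0,0,0,-0.004,0],[-0.0024,0,0,0,-0.004,0],[-0.0024,0,0,0,-0.004,0],[-0.0024,0,0.03,0,-0.004,0],[-0.0024,0,0.06,0,-0.004,0],[-0.0024,0,0.08,0,-0.004,0],[-0.0024,0,0.085,0,-0.004,0],[-0.0024,0,0.085,0,-0.004,0]]], jaw=-1)

```text
t: 8.9
eef_pos: [0.5355, 0.1495, 0.0403]
tcp_rot: [[0.998, 0.062, -0.002], [0.062, -0.998, 0.001], [-0.002, -0.001, -1.0]]
wrist_force: [-0.8, -0.2, 1.2]
finger_gap: 0.006
```

>>> send_rows(series=[[[0,0,0.004,0,0,0],[0,0,0.008,0,0,0],[0,0,0.012,0,0,0],[0,0,0.014,0,0,0],[0,0,0.015,0,0,0]]])

```text
t: 9.32
eef_pos: [0.5356, 0.1495, 0.0344]
tcp_rot: [[0.998, 0.061, -0.002], [0.061, -0.998, 0.001], [-0.002, -0.001, -1.0]]
wrist_force: [-0.5, 0.3, 0.4]
finger_gap: 0.009
```

>>> send_rows(series=[[[0,0,0.003,0,0,0],[0,0,0.006,0,0,0],[0,0,0.008,0,0,0],[0,0,0.009,0,0,0]]])

```text
t: 9.65
eef_pos: [0.5357, 0.1496, 0.0322]
tcp_rot: [[0.998, 0.062, -0.001], [0.062, -0.998, 0.001], [-0.001, -0.001, -1.0]]
wrist_force: [-6.3, -1.6, 25.9]
finger_gap: 0.004
```

```bash
python3 go.py
python3 - <<'E'
from h import *
p,d=env.capture("scene")
cv2.imwrite("pics/g6.png",cv2.resize(p[200:270,205:300,::-1],None,fx=8,fy=8,interpolation=cv2.INTER_CUBIC))
E
```

```text
t 9.65 [0.5357 0.1496 0.0322] yaw 0.0617 F [-6.32 -1.57 25.92] gap 0.004
```

View pics/g6.png

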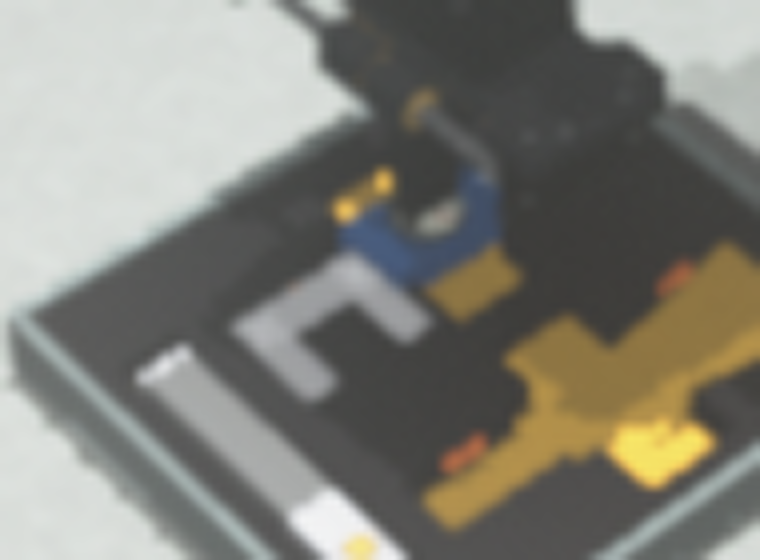

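Contact came at z = 32.2 mm with 26 N. That matches the 22 mm block lying on the 10 mm floor, so the caliper is home. Now I go for the pliers.

```bash
python3 go.py 0.5357,0.1496,0.10,0.0615 0.5065,-0.318,0.10,0.325
```

```text
t 9.7 [0.5357 0.1496 0.0323] yaw 0.0617 F [-5.11 -1.99 18.55] gap -0.001
0.5357,0.1496,0.10,0.0615 [-0.0001, -0.0002, -0.1694, -0.0007, 0.0008, 0.0002]
0.5065,-0.318,0.10,0.325 [-0.145, 1.1621, -0.1701, -0.0008, 0.0007, -0.2515]
```

>>> send_rows(series=[[[0,0,-0.06,0,0,0],[0,0,-0.14,0,0,0],[0,0,-0.17,0,0,0],[-0.02,0.09,-0.17,0,0,-0.03],[-0.04,0.19,-0.17,0,0,-0.08],[-0.06,0.29,-0.17,0,0,-0.12],[-0.08,0.39,-0.17,0,0,-0.16],[-0.1,0.49,-0.17,0,0,-0.2],[-0.11,0.59,-0.17,0,0,-0.24],[-0.12,0.69,-0.17,0,0,-0.2515],[-0.13,0.79,-0.17,0,0,-0.2515],[-0.14,0.89,-0.17,0,0,-0.2515],[-0.145,0.95,-0.17,0,0,-0.2515],[-0.145,1,-0.17,0,0,-0.2515],[-0.145,1,-0.17,0,0,-0.2515]]], jaw=1)

```text
t: 10.95
eef_pos: [0.5026, -0.2569, 0.0999]
tcp_rot: [[0.949, 0.316, 0.0], [0.316, -0.949, -0.0], [0.0, 0.0, -1.0]]
wrist_force: [-0.9, 0.3, 0.2]
finger_gap: 0.977
```

```bash
python3 go.py 0.5065,-0.318,0.1,0.325 0.5065,-0.318,0.004,0.325
```

```text
t 10.95 [ 0.5026 -0.2569  0.0999] yaw 0.3219 F [-0.93  0.26  0.16] gap 0.977
0.5065,-0.318,0.1,0.325 [-0.039, 0.1481, -0.0002, 0.0003, -0.0, -0.003]
0.5065,-0.318,0.004,0.325 [-0.039, 0.148, 0.2398, 0.0003, -0.0, -0.003]
```

>>> send_rows(series=[[[-0.03,0.07,0,0,0,-0.003],[-0.039,0.13,0,0,0,-0.003],[-0.039,0.148,0,0,0,-0.003],[-0.039,0.148,0.05,0,0,-0.003],[-0.039,0.148,0.12,0,0,-0.003],[-0.039,0.148,0.18,0,0,-0.003],[-0.039,0.148,0.22,0,0,-0.003],[-0.039,0.148,0.237,0,0,-0.003],[-0.039,0.148,0.239,0,0,-0.003],[-0.039,0.148,0.239,0,0,-0.003]]])

```text
t: 11.78
eef_pos: [0.5068, -0.3175, 0.0046]
tcp_rot: [[0.947, 0.32, 0.0], [0.32, -0.947, -0.0], [-0.0, 0.0, -1.0]]
wrist_force: [0.8, -0.7, 0.5]
finger_gap: 0.997
```

```bash
python3 go.py;  python3 - <<'E'
from h import *
p,d=env.capture("scene")
cv2.imwrite("pics/h1.png",cv2.resize(p[110:200,140:260,::-1],None,fx=6,fy=6,interpolation=cv2.INTER_CUBIC))
E
```

```text
t 11.78 [ 0.5068 -0.3175  0.0046] yaw 0.3255 F [ 0.81 -0.65  0.53] gap 0.997
```

View pics/h1.png

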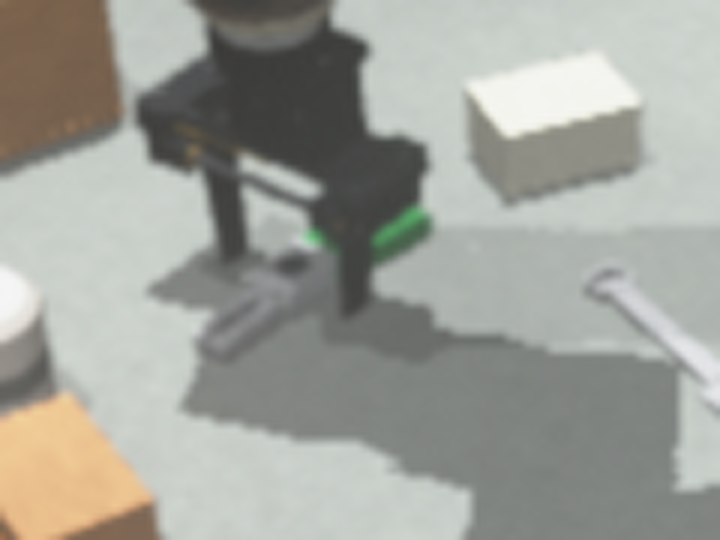

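The fingers straddle the pivot block (about 300,265 in the crop), so I close them.

>>> send_rows(series=[[[0,0,0,0,0,0],[0,0,0,0,0,0],[0,0,0,0,0,0],[0,0,0,0,0,0],[0,0,0,0,0,0],[0,0,0,0,0,0],[0,0,0,0,0,0],[0,0,0,0,0,0],[0,0,0,0,0,0],[0,0,0,0,0,0]]], jaw=-1)

```text
t: 12.67
eef_pos: [0.5067, -0.3174, 0.0051]
tcp_rot: [[0.948, 0.32, 0.0], [0.32, -0.948, -0.0], [0.0, 0.0, -1.0]]
wrist_force: [-1.3, 1.6, 2.2]
finger_gap: 0.357
```

```bash
python3 go.py 0.5068,-0.3175,0.09,0.325 0.5305,0.2534,0.09,0.0615
```

```text
t 12.67 [ 0.5067 -0.3174  0.0051] yaw 0.3253 F [-1.28  1.59  2.21] gap 0.357
0.5068,-0.3175,0.09,0.325 [0.0001, 0.0004, -0.2122, 0.0, -0.0001, 0.0003]
0.5305,0.2534,0.09,0.0615 [0.5125, -1.3331, -0.2122, 0.0, -0.0001, 0.2519]
```

>>> send_rows(series=[[[0,0,-0.05,0,0,0],[0,0,-0.13,0,0,0],[0,0,-0.2122,0,0,0],[0.02,-0.05,-0.2122,0,0,0],[0.05,-0.13,-0.2122,0,0,0.02],[0.08,-0.21,-0.2122,0,0,0.05],[0.11,-0.3,-0.2122,0,0,0.08],[0.15,-0.39,-0.2122,0,0,0.11],[0.185,-0.48,-0.2122,0,0,0.14],[0.22,-0.57,-0.2122,0,0,0.17],[0.255,-0.66,-0.2122,0,0,0.2],[0.29,-0.75,-0.2122,0,0,0.22],[0.325,-0.84,-0.2122,0,0,0.24],[0.355,-0.92,-0.2122,0,0,0.252],[0.375,-0.97,-0.2122,0,0,0.252],[0.385,-1,-0.2122,0,0,0.252],[0.385,-1,-0.2122,0,0,0.252]]])

```text
t: 14.08
eef_pos: [0.5245, 0.1128, 0.0898]
tcp_rot: [[0.998, 0.064, -0.0], [0.064, -0.998, 0.0], [-0.0, -0.0, -1.0]]
wrist_force: [0.1, -0.5, -3.7]
finger_gap: 0.358
```

```bash
python3 go.py 0.5305,0.2534,0.09,0.0615 0.5305,0.2534,0.048,0.0615
```

```text
t 14.08 [0.5245 0.1128 0.0898] yaw 0.0641 F [ 0.06 -0.49 -3.67] gap 0.358
0.5305,0.2534,0.09,0.0615 [0.0374, -0.3499, -0.0005, -0.0001, 0.0001, 0.0025]
0.5305,0.2534,0.048,0.0615 [0.0374, -0.3499, 0.1045, -0.0001, 0.0001, 0.0025]
```

>>> send_rows(series=[[[0.008,-0.06,0,0,0,0.0025],[0.015,-0.14,0,0,0,0.0025],[0.025,-0.22,0,0,0,0.0025],[0.035,-0.29,0,0,0,0.0025],[0.0374,-0.335,0,0,0,0.0025],[0.0374,-0.35,0,0,0,0.0025],[0.0374,-0.35,0.03,0,0,0.0025],[0.0374,-0.35,0.07,0,0,0.0025],[0.0374,-0.35,0.095,0,0,0.0025],[0.0374,-0.35,0.104,0,0,0.0025],[0.0374,-0.35,0.104,0,0,0.0025],[0.0374,-0.35,0.104,0,0,0.0025]]])

```text
t: 15.08
eef_pos: [0.5307, 0.2528, 0.0484]
tcp_rot: [[0.998, 0.061, -0.0], [0.061, -0.998, -0.0], [-0.0, 0.0, -1.0]]
wrist_force: [-0.7, 0.8, -2.6]
finger_gap: 0.354
```

```bash
python3 go.py 0.5305,0.2534,0.048,0.0615;  python3 - <<'E'
from fit import *
s=env.get_state(); x,y,z=s["eef_pos"]; R=s["tcp_rot"]; yaw=np.arctan2(R[1][0],R[0][0])
p,d=env.capture("scene")
a=(205,280,230,320); f=8
im=cv2.resize(p[a[0]:a[1],a[2]:a[3],::-1],None,fx=f,fy=f,interpolation=cv2.INTER_CUBIC)
def dr(q,col): cv2.polylines(im,[np.round(((q-[a[2],a[0]]+.5)*f-.5)).astype(int)],True,col,1)
for q,h in[(rc(32,88,-12,12),.016),(rc(-20,32,-17,17),.022)]+[(np.array(handle(k)),.018) for k in(1,-1)]:
    dr(proj("scene",place([x,y,yaw],np.c_[q/1000,0*q[:,0]],z-.005+h)),(0,0,255))
cv2.imwrite("pics/h2.png",im)
E
```

```text
t 15.08 [0.5307 0.2528 0.0484] yaw 0.0608 F [-0.71  0.78 -2.58] gap 0.354
0.5305,0.2534,0.048,0.0615 [-0.0005, -0.0015, 0.0009, 0.0, 0.0003, -0.0007]
```

View pics/h2.png

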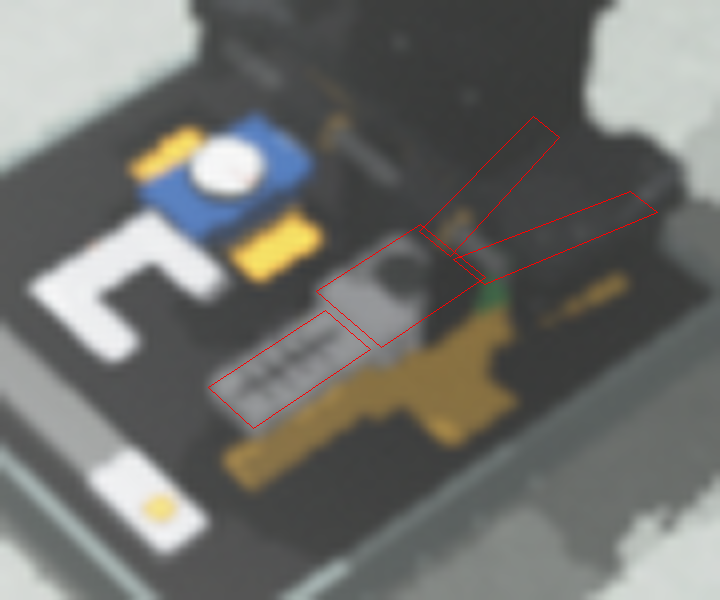

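The pliers in the grip match the prediction to about 1 px, and the caliper lies flush. I go down.

>>> send_rows(series=[[[-0.0005,-0.0015,0.01,0,0,-0.0007],[-0.0005,-0.0015,0.02,0,0,-0.0007],[-0.0005,-0.0015,0.032,0,0,-0.0007],[-0.0005,-0.0015,0.042,0,0,-0.0007],[-0.0005,-0.0015,0.049,0,0,-0.0007],[-0.0005,-0.0015,0.049,0,0,-0.0007],[-0.0005,-0.0015,0.049,0,0,-0.0007]]])

```text
t: 15.72
eef_pos: [0.5305, 0.2539, 0.0288]
tcp_rot: [[0.998, 0.061, -0.0], [0.061, -0.998, 0.0], [-0.0, -0.0, -1.0]]
wrist_force: [0.3, 3.6, -5.6]
finger_gap: 0.355
```

```bash
python3 go.py 0.5305,0.2534,0.021,0.0615
```

```text
t 15.72 [0.5305 0.2539 0.0288] yaw 0.0615 F [ 0.27  3.6  -5.57] gap 0.355
0.5305,0.2534,0.021,0.0615 [0.0, 0.0013, 0.0194, -0.0004, 0.0001, -0.0]
```

>>> send_rows(series=[[[0,0,0.005,0,0,0],[0,0,0.01,0,0,0],[0,0,0.015,0,0,0],[0,0,0.019,0,0,0],[0,0,0.019,0,0,0]]])

```text
t: 16.13
eef_pos: [0.5316, 0.2542, 0.022]
tcp_rot: [[0.998, 0.062, 0.003], [0.062, -0.998, 0.001], [0.003, -0.001, -1.0]]
wrist_force: [2.8, 3.4, 4.8]
finger_gap: 0.354
```

>>> send_rows(series=[[[0,0,0.004,0,0,0],[0,0,0.008,0,0,0],[0,0,0.012,0,0,0],[0,0,0.014,0,0,0],[0,0,0.014,0,0,0]]])

```text
t: 16.55
eef_pos: [0.5322, 0.2547, 0.0201]
tcp_rot: [[0.998, 0.063, 0.006], [0.063, -0.998, 0.002], [0.006, -0.002, -1.0]]
wrist_force: [-11.4, -0.6, 40.6]
finger_gap: 0.355
```

```bash
python3 go.py 0.5305,0.2534,0.0145,0.0615
```

```text
t 16.55 [0.5322 0.2547 0.0201] yaw 0.0627 F [-11.44  -0.57  40.62] gap 0.355
0.5305,0.2534,0.0145,0.0615 [-0.0045, 0.0031, 0.0139, -0.0018, -0.0058, 0.0012]
```

Run:
```python
from fit import *
s=env.get_state(); x,y,z=s["eef_pos"]; R=s["tcp_rot"]; yaw=np.arctan2(R[1][0],R[0][0])
p,d=env.capture("scene")
a=(205,280,230,320); f=8
im=cv2.resize(p[a[0]:a[1],a[2]:a[3],::-1],None,fx=f,fy=f,interpolation=cv2.INTER_CUBIC)
def dr(q,col): cv2.polylines(im,[np.round(((q-[a[2],a[0]]+.5)*f-.5)).astype(int)],True,col,1)
for q in PLC: dr(proj("scene",place([.5305,.2534,.0615],np.c_[q/1000,0*q[:,0]],.026)),(0,255,0))
cv2.imwrite("pics/h3.png",im); cv2.imwrite("pics/h3raw.png",p[:,:,::-1])
```

```text
(no output)
```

View pics/h3.png

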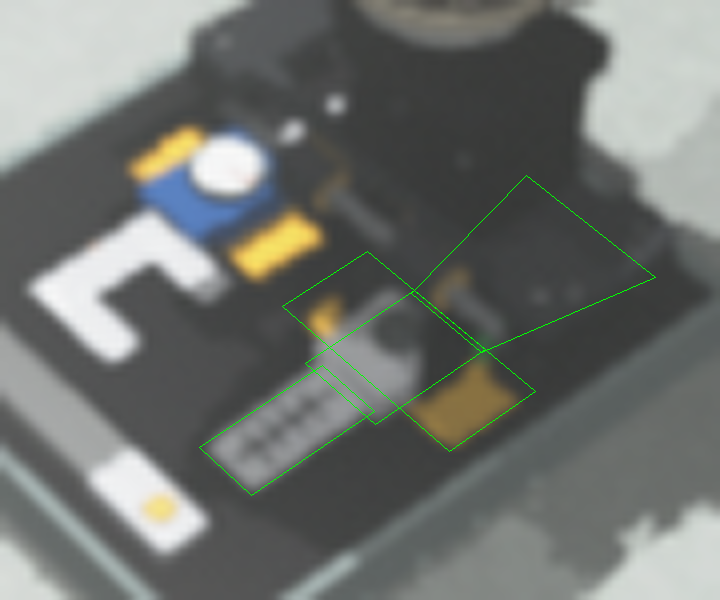

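The pliers stop at an underside height of about 15 mm with 40 N, which suggests a sideways jam in the stiff grip. I'll ease off, let go so the tool centres itself, then press from above with shut fingers.

>>> send_rows(series=[[[-0.004,0.002,-0.003,-0.001,-0.005,0.001],[-0.004,0.002,-0.004,-0.001,-0.005,0.001],[-0.004,0.002,-0.004,-0.001,-0.005,0.001],[-0.004,0.002,-0.004,-0.001,-0.005,0.001]]])

```text
t: 16.93
eef_pos: [0.531, 0.254, 0.0216]
tcp_rot: [[0.998, 0.062, 0.002], [0.062, -0.998, 0.001], [0.002, -0.001, -1.0]]
wrist_force: [-0.2, 4.3, 2.6]
finger_gap: 0.359
```

```bash
python3 go.py 0.5305,0.2534,0.022,0.0615
```

```text
t 16.93 [0.531  0.254  0.0216] yaw 0.0617 F [-0.18  4.27  2.58] gap 0.359
0.5305,0.2534,0.022,0.0615 [-0.0012, 0.0015, -0.0009, -0.0011, -0.0017, 0.0002]
```

>>> send_rows(series=[[[0,0,0,0,0,0],[0,0,0,0,0,0],[0,0,0,0,0,0],[0,0,0,0,0,0]]], jaw=0.05)

```text
t: 17.27
eef_pos: [0.5308, 0.2537, 0.0212]
tcp_rot: [[0.998, 0.062, 0.001], [0.062, -0.998, 0.001], [0.001, -0.001, -1.0]]
wrist_force: [-0.7, -0.7, -0.2]
finger_gap: 0.516
```

>>> send_rows(series=[[[0,0,-0.03,0,0,0],[0,0,-0.07,0,0,0],[0,0,-0.12,0,0,0],[0,0,-0.2,0,0,0],[0,0,-0.25,0,0,0],[0,0,-0.25,0,0,0]]])

```text
t: 17.77
eef_pos: [0.5323, 0.2541, 0.1261]
tcp_rot: [[0.998, 0.062, 0.007], [0.062, -0.998, 0.003], [0.007, -0.002, -1.0]]
wrist_force: [0.4, -0.0, 0.6]
finger_gap: 0.523
```

```bash
python3 go.py 0.5305,0.2534,0.045,0.0615
python3 - <<'E'
from fit import *
p,d=env.capture("scene")
a=(205,280,230,320); f=8
im=cv2.resize(p[a[0]:a[1],a[2]:a[3],::-1],None,fx=f,fy=f,interpolation=cv2.INTER_CUBIC)
cv2.imwrite("pics/h4.png",im)
E
```

```text
t 17.77 [0.5323 0.2541 0.1261] yaw 0.0617 F [ 0.37 -0.02  0.6 ] gap 0.523
0.5305,0.2534,0.045,0.0615 [-0.006, 0.002, 0.2027, -0.0023, -0.0069, 0.0002]
```

View pics/h4.png

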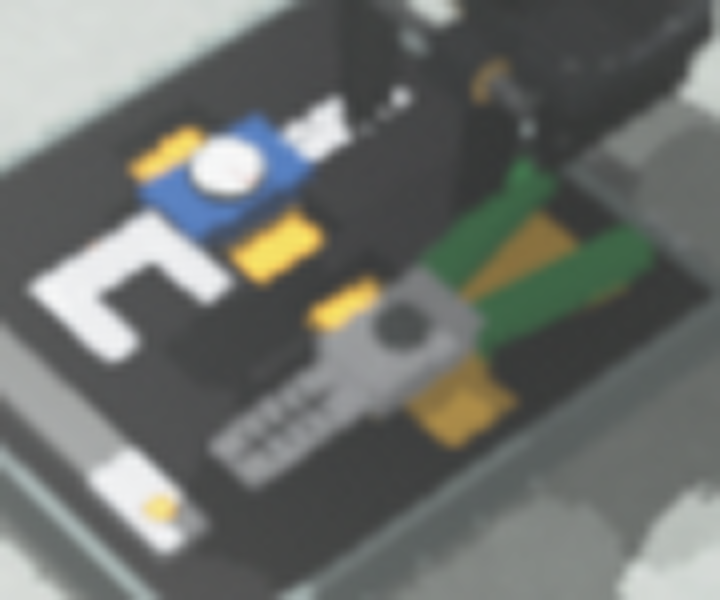

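The pliers rest on the pads inside the outline. Pressing on the pivot block with shut fingers.

>>> send_rows(series=[[[-0.0045,0.002,0,-0.002,-0.0065,0],[-0.0045,0.002,0,-0.002,-0.0065,0],[-0.0045,0.002,0.05,-0.002,-0.0065,0],[-0.0045,0.002,0.1,-0.002,-0.0065,0],[-0.0045,0.002,0.15,-0.002,-0.0065,0],[-0.0045,0.002,0.185,-0.002,-0.0065,0],[-0.0045,0.002,0.2,-0.002,-0.0065,0],[-0.0045,0.002,0.2027,-0.002,-0.0065,0],[-0.0045,0.002,0.2027,-0.002,-0.0065,0]]], jaw=-1)

```text
t: 18.57
eef_pos: [0.53, 0.253, 0.0425]
tcp_rot: [[0.998, 0.062, -0.003], [0.062, -0.998, -0.001], [-0.003, 0.001, -1.0]]
wrist_force: [-0.9, 0.4, 0.8]
finger_gap: 0.012
```

>>> send_rows(series=[[[0,0,0.005,0,0,0],[0,0,0.01,0,0,0],[0,0,0.015,0,0,0],[0,0,0.02,0,0,0],[0,0,0.02,0,0,0]]])

```text
t: 18.98
eef_pos: [0.5303, 0.2546, 0.0376]
tcp_rot: [[0.998, 0.061, -0.0], [0.061, -0.998, 0.002], [-0.0, -0.002, -1.0]]
wrist_force: [-10.0, 8.2, 29.4]
finger_gap: 0.007
```

```bash
python3 go.py 0.5305,0.2534,0.033,0.0615
```

```text
t 18.98 [0.5303 0.2546 0.0376] yaw 0.0612 F [-10.04   8.22  29.45] gap 0.007
0.5305,0.2534,0.033,0.0615 [0.0004, 0.0029, 0.0116, -0.0017, 0.0001, -0.0003]
```

It is still held at about 15.6 mm with 29 N. I'll clear the arm and look from above.

>>> send_rows(series=[[[0,0,-0.05,0,0,0],[0,0,-0.13,0,0,0],[0,0.08,-0.2,0,0,0],[0,0.18,-0.2,0,0,0],[0,0.28,-0.2,0,0,0],[0,0.38,-0.2,0,0,0],[0,0.48,-0.2,0,0,0],[0,0.58,-0.2,0,0,0],[0,0.68,-0.2,0,0,0],[0,0.78,-0.2,0,0,0],[0,0.86,-0.2,0,0,0],[0,0.86,-0.2,0,0,0]]])

```text
t: 19.98
eef_pos: [0.5519, -0.094, 0.1176]
tcp_rot: [[0.998, 0.057, 0.002], [0.057, -0.998, 0.001], [0.002, -0.0, -1.0]]
wrist_force: [0.4, 0.5, 0.4]
finger_gap: 0.003
```

```bash
python3 go.py
python3 - <<'E'
from fit import *
out={}
for n in("scene","top"):
    p,d=env.capture(n); np.savez(f"k_{n}.npz",p=p,d=d)
    for t in("pliers","caliper"):
        for k,x in enumerate(env.silhouettes(t,n)[:2]): print(n,t,x["conf"],x["pixel"],x["pixels"].sum()); out[f"{n}_{t}_{k}"]=x["pixels"]
    a=(205,280,210,325) if n=="scene" else (140,225,175,255)
    f=7 if n=="scene" else 7
    cv2.imwrite(f"pics/k{n}.png",cv2.resize(p[a[0]:a[1],a[2]:a[3],::-1],None,fx=f,fy=f,interpolation=cv2.INTER_CUBIC))
np.savez("kmasks.npz",**out)
E
```

```text
t 19.98 [ 0.5519 -0.094   0.1176] yaw 0.0569 F [0.42 0.5  0.41] gap 0.003
scene caliper 0.81 [255.0, 231.3] 465
top pliers 0.57 [199.9, 192.1] 417
top caliper 0.92 [229.3, 178.6] 355
```

View pics/kscene.png

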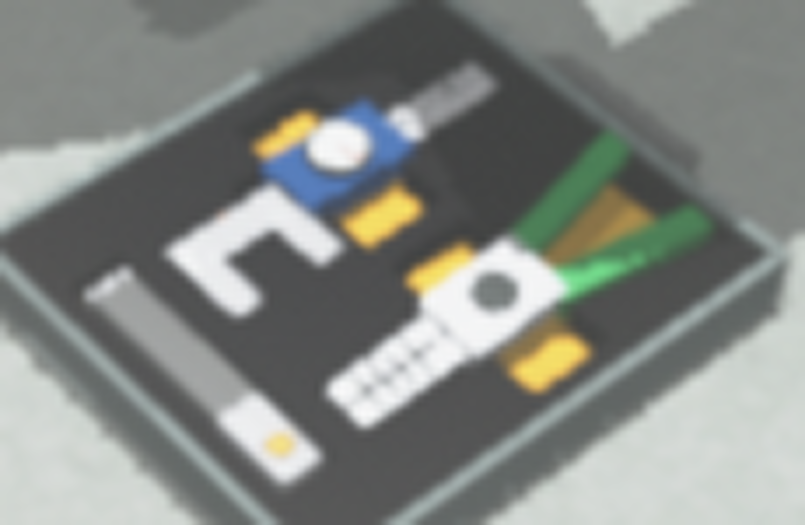

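View pics/ktop.png

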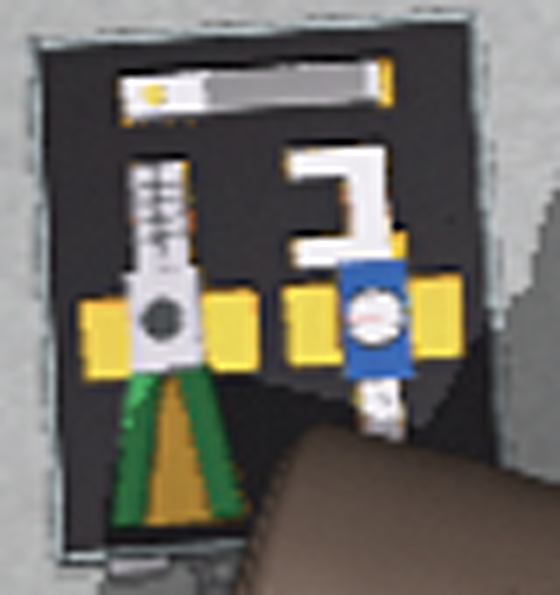

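Run:
```python
from fit import *
import fit as F
m=np.load("kmasks.npz")
def mk(z): return lambda n,M,p,roi: down(rast([cv2.convexHull(proj(n,place(p,b,z)).astype(np.float32))[:,0] for b in M],roi))
for z in(.010,.0155): print("pl",z,[np.round(v,4) for v in fit(mk(z),PL,{"top":m["top_pliers_0"]},[.53,.2534,.06])])
T=m["top_caliper_0"].copy()
print("ca",[np.round(v,4) for v in fit(mk(.01),CA,{"top":T},[.536,.15,.06])],"scene",[np.round(v,4) for v in fit(mk(.01),CA,{"scene":m["scene_caliper_0"]},[.536,.15,.06])])
# depth along pliers
d=np.load("k_top.npz")["d"]; K,o,R=info("top")
for lab,pts,seat in(("pl",[(80,0),(60,0),(40,0),(20,0),(5,0),(-10,0),(-45,17),(-45,-17),(-70,22),(-70,-22),(-88,25),(-88,-25)],(.5305,.2534,.0615)),("ca",[(83,20),(83,0),(60,0),(37,20),(20,10),(-20,0),(20,-10)],(.5362,.1497,.0615))):
    for q in pts:
        P=place(seat,np.array([[q[0]/1000,q[1]/1000,0]]),.03)
        u,v=np.round(proj("top",P)[0]).astype(int)
        zz=[]
        for du in(-1,0,1):
            for dv in(-1,0,1):
                D=d[v+dv,u+du]; zz.append((o+R@(np.array([(u+du-K[0,2])/K[0,0],(v+dv-K[1,2])/K[1,1],1])*D))[2])
        print(lab,q,round(np.median(zz)*1000,1),np.round(np.std(zz)*1000,1))
```

```text
pl 0.01 [array([0.534 , 0.2529, 0.0637]), np.float64(0.135)]
pl 0.0155 [array([0.5344, 0.2524, 0.0582]), np.float64(0.1381)]
ca [array([0.5363, 0.1477, 0.0504]), np.float64(0.1325)] scene [array([0.5344, 0.1466, 0.0767]), np.float64(0.2239)]
pl (80, 0) 26.2 4.5
pl (60, 0) 24.6 3.9
pl (40, 0) 30.3 3.9
pl (20, 0) 34.5 3.3
pl (5, 0) 37.5 3.0
pl (-10, 0) 37.3 3.7
pl (-45, 17) 32.6 5.2
pl (-45, -17) 37.5 2.5
pl (-70, 22) 33.0 2.4
pl (-70, -22) 40.8 4.3
pl (-88, 25) 32.3 4.2
pl (-88, -25) 39.7 3.5
ca (83, 20) 18.9 4.3
ca (83, 0) 23.6 4.0
ca (60, 0) 22.5 4.1
ca (37, 20) 22.9 3.5
ca (20, 10) 32.5 3.8
ca (-20, 0) 32.5 3.4
ca (20, -10) 31.9 5.0
```

Run:
```python
from fit import *
d=np.load("k_top.npz")["d"]; K,o,R=info("top")
vv,uu=np.mgrid[150:225,180:225]
D=d[vv,uu]; P=np.stack([(uu-K[0,2])/K[0,0]*D,(vv-K[1,2])/K[1,1]*D,D],-1)@R.T+o
c,s=np.cos(.0615),np.sin(.0615); dx=P[...,0]-.5305; dy=P[...,1]-.2534
lx=(c*dx+s*dy)*1000; ly=(-s*dx+c*dy)*1000; z=P[...,2]*1000
def med(x0,x1,y0,y1):
    k=(lx>x0)&(lx<x1)&(ly>y0)&(ly<y1); return round(float(np.median(z[k])),1),int(k.sum())
for nm,a in {"jaw+":(45,85,2,10),"jaw-":(45,85,-10,-2),"blk+":(-15,28,6,15),"blk-":(-15,28,-15,-6),"blkfront":(15,28,-14,14),"blkrear":(-17,-5,-14,14),"h+":(-90,-40,14,28),"h-":(-90,-40,-28,-14),"recess+":(-18,18,25,42),"recess-":(-18,18,-42,-25),"ins+":(45,85,25,50)}.items(): print(nm,med(*a))
p=np.load("k_top.npz")["p"]; a=(140,225,175,255); f=8
im=cv2.resize(p[a[0]:a[1],a[2]:a[3],::-1],None,fx=f,fy=f,interpolation=cv2.INTER_CUBIC)
def dr(q,col): cv2.polylines(im,[np.round(((q-[a[2],a[0]]+.5)*f-.5)).astype(int)],True,col,1)
for q in PLC: dr(proj("top",place([.5305,.2534,.0615],np.c_[q/1000,0*q[:,0]],.026)),(255,255,0))
cv2.imwrite("pics/k2.png",im)
```

```text
jaw+ (26.2, 23)
jaw- (26.9, 25)
blk+ (34.4, 33)
blk- (38.4, 31)
blkfront (34.8, 28)
blkrear (37.7, 30)
h+ (32.5, 54)
h- (37.6, 55)
recess+ (9.4, 44)
recess- (9.9, 47)
ins+ (26.0, 77)
```

View pics/k2.png

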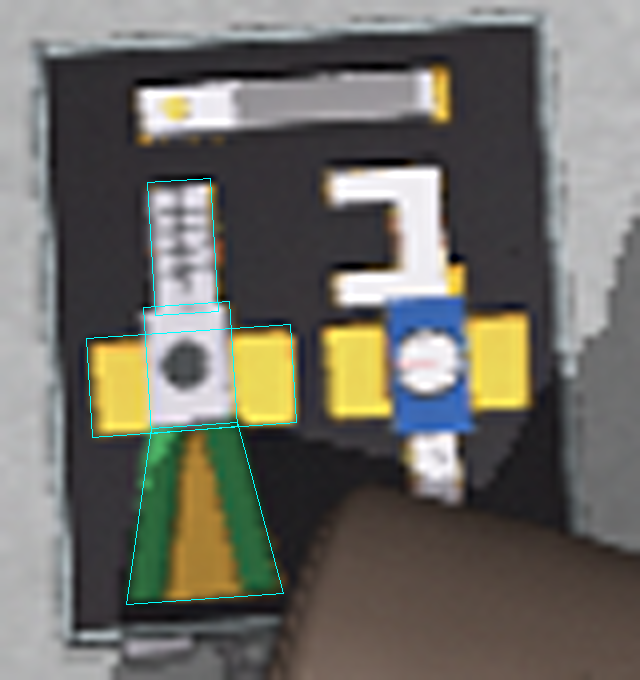

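Depth shows the jaws down (top about 26 mm) but the handles high, mostly the -y one (37.6 mm against 28 when home). I'll press on the handle roots behind the block, biased to -y.

```bash
python3 go.py 0.4979,0.2464,0.1,0.0615
```

```text
t 20.28 [ 0.5513 -0.0877  0.1172] yaw 0.0627 F [0.66 0.6  0.29] gap 0.003
0.4979,0.2464,0.1,0.0615 [-0.0809, -0.8419, 0.0446, -0.0018, -0.0, 0.0011]
```

>>> send_rows(series=[[[-0.01,-0.1,0,0,0,0],[-0.02,-0.2,0,0,0,0],[-0.03,-0.3,0,0,0,0],[-0.04,-0.4,0,0,0,0],[-0.05,-0.5,0,0,0,0],[-0.06,-0.6,0,0,0,0],[-0.07,-0.7,0,0,0,0],[-0.0809,-0.79,0,-0.001,0,0.001],[-0.0809,-0.835,0.02,-0.001,0,0.001],[-0.0809,-0.842,0.06,-0.001,0,0.001],[-0.0809,-0.842,0.11,-0.001,0,0.001],[-0.0809,-0.842,0.15,-0.001,0,0.001],[-0.0809,-0.842,0.17,-0.001,0,0.001],[-0.0809,-0.842,0.175,-0.001,0,0.001],[-0.0809,-0.842,0.175,-0.001,0,0.001]]])

```text
t: 21.53
eef_pos: [0.4976, 0.2469, 0.0478]
tcp_rot: [[0.998, 0.062, -0.001], [0.062, -0.998, 0.001], [-0.001, -0.001, -1.0]]
wrist_force: [0.0, -0.0, 0.5]
finger_gap: 0.001
```

```bash
python3 go.py 0.4979,0.2464,0.03,0.0615
```

```text
t 21.53 [0.4976 0.2469 0.0478] yaw 0.0623 F [ 0.01 -0.04  0.51] gap 0.001
0.4979,0.2464,0.03,0.0615 [0.0007, 0.0013, 0.0444, -0.0006, 0.0005, 0.0008]
```

>>> send_rows(series=[[[0,0.001,0.01,0,0,0],[0,0.001,0.02,0,0,0],[0,0.001,0.027,0,0,0],[0,0.001,0.032,0,0,0],[0,0.001,0.036,0,0,0],[0,0.001,0.036,0,0,0]]])

```text
t: 22.03
eef_pos: [0.4976, 0.2472, 0.0357]
tcp_rot: [[0.998, 0.062, 0.001], [0.062, -0.998, 0.002], [0.001, -0.002, -1.0]]
wrist_force: [-9.2, 5.5, 28.5]
finger_gap: 0.006
```

>>> send_rows(series=[[[0,0,0.004,0,0,0],[0,0,0.008,0,0,0],[0,0,0.011,0,0,0],[0,0,0.012,0,0,0]]])

```text
t: 22.37
eef_pos: [0.4975, 0.2477, 0.0347]
tcp_rot: [[0.998, 0.062, 0.003], [0.062, -0.998, 0.003], [0.003, -0.003, -1.0]]
wrist_force: [-15.0, -1.0, 54.8]
finger_gap: 0.005
```

```bash
python3 go.py 0.4979,0.2464,0.03,0.0615;python3 - <<'E'
from fit import *
p,d=env.capture("scene")
a=(205,280,230,320); f=8
cv2.imwrite("pics/l1.png",cv2.resize(p[a[0]:a[1],a[2]:a[3],::-1],None,fx=f,fy=f,interpolation=cv2.INTER_CUBIC))
E
```

```text
t 22.37 [0.4975 0.2477 0.0347] yaw 0.0618 F [-14.98  -1.03  54.8 ] gap 0.005
0.4979,0.2464,0.03,0.0615 [0.0007, 0.0034, 0.0116, -0.0028, -0.0028, 0.0003]
```

View pics/l1.png

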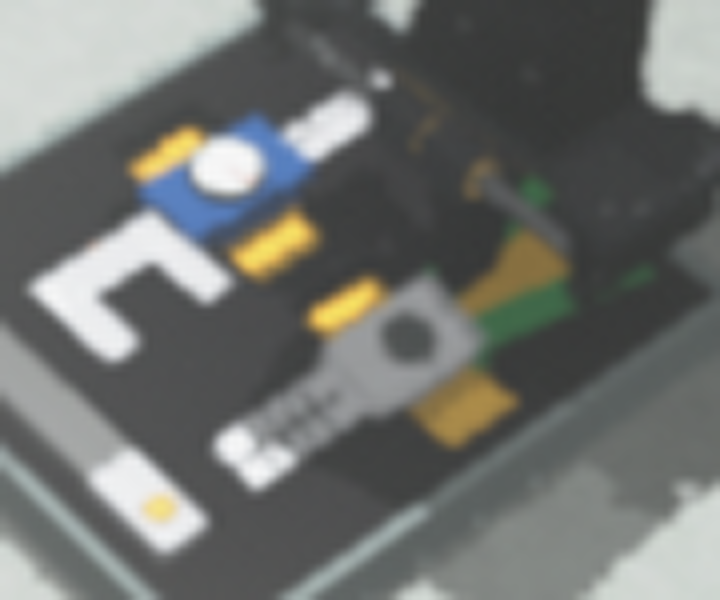

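55 N without movement means a solid edge: the -y handle is resting on the cutout's wall. I'll clear the arm further for an unobstructed measurement.

>>> send_rows(series=[[[0,0,-0.06,0,0,0],[0,0.02,-0.16,0,0,0],[0,0.12,-0.2,0,0,0],[0,0.22,-0.2,0,0,0],[0,0.32,-0.2,0,0,0],[0,0.42,-0.2,0,0,0],[0,0.52,-0.2,0,0,0],[0,0.62,-0.2,0,0,0],[0,0.72,-0.2,0,0,0],[0,0.82,-0.2,0,0,0],[0,0.92,-0.2,0,0,0],[0,1,-0.2,0,0,0],[0,1,-0.2,0,0,0]]])

```text
t: 23.5
eef_pos: [0.5226, -0.157, 0.1136]
tcp_rot: [[0.998, 0.057, 0.005], [0.057, -0.998, 0.002], [0.005, -0.002, -1.0]]
wrist_force: [-0.2, -0.7, -0.4]
finger_gap: -0.0
```

```bash
python3 go.py
python3 - <<'E'
from fit import *
out={}
for n in("top","scene"):
    p,d=env.capture(n); q,d2=env.capture(n) if n=="top" else (p,d)
    if n=="top":
        d=np.where((d>0)&(d2>0),(d+d2)/2,0)
    np.savez(f"n_{n}.npz",p=p,d=d)
    for t in("pliers",):
        for k,x in enumerate(env.silhouettes(t,n)[:2]): print(n,t,x["conf"],x["pixel"],x["pixels"].sum()); out[f"{n}_{t}_{k}"]=x["pixels"]
np.savez("nmasks.npz",**out)
d=np.load("n_top.npz")["d"]; K,o,R=info("top")
vv,uu=np.mgrid[150:225,180:225]
D=d[vv,uu]; P=np.stack([(uu-K[0,2])/K[0,0]*D,(vv-K[1,2])/K[1,1]*D,D],-1)@R.T+o
c,s=np.cos(.0615),np.sin(.0615); dx=P[...,0]-.5305; dy=P[...,1]-.2534
lx=(c*dx+s*dy)*1000; ly=(-s*dx+c*dy)*1000; z=P[...,2]*1000
def med(x0,x1,y0,y1):
    k=(lx>x0)&(lx<x1)&(ly>y0)&(ly<y1); return round(float(np.median(z[k])),1),int(k.sum())
for nm,a in {"jaw+":(45,85,2,10),"jaw-":(45,85,-10,-2),"blk+":(-15,28,6,15),"blk-":(-15,28,-15,-6),"blkfront":(15,28,-14,14),"blkrear":(-17,-5,-14,14),"h+":(-90,-40,14,28),"h-":(-90,-40,-28,-14)}.items(): print(nm,med(*a))
p=np.load("n_top.npz")["p"]; a=(140,225,175,255); f=8
im=cv2.resize(p[a[0]:a[1],a[2]:a[3],::-1],None,fx=f,fy=f,interpolation=cv2.INTER_CUBIC)
im2=im.copy()
def dr(q,col): cv2.polylines(im,[np.round(((q-[a[2],a[0]]+.5)*f-.5)).astype(int)],True,col,1)
for q in PLC: dr(proj("top",place([.5305,.2534,.0615],np.c_[q/1000,0*q[:,0]],.026)),(255,255,0))
cv2.imwrite("pics/n1.png",im)
E
```

```text
t 23.5 [ 0.5226 -0.157   0.1136] yaw 0.0575 F [-0.15 -0.66 -0.4 ] gap -0.0
top pliers 0.73 [198.7, 191.4] 488
scene pliers 0.74 [279.5, 246.8] 535
scene pliers 0.67 [170.1, 218.6] 306
jaw+ (25.9, 23)
jaw- (29.3, 27)
blk+ (32.4, 30)
blk- (37.9, 33)
blkfront (35.9, 28)
blkrear (36.2, 28)
h+ (27.1, 57)
h- (38.1, 56)
```

View pics/n1.png

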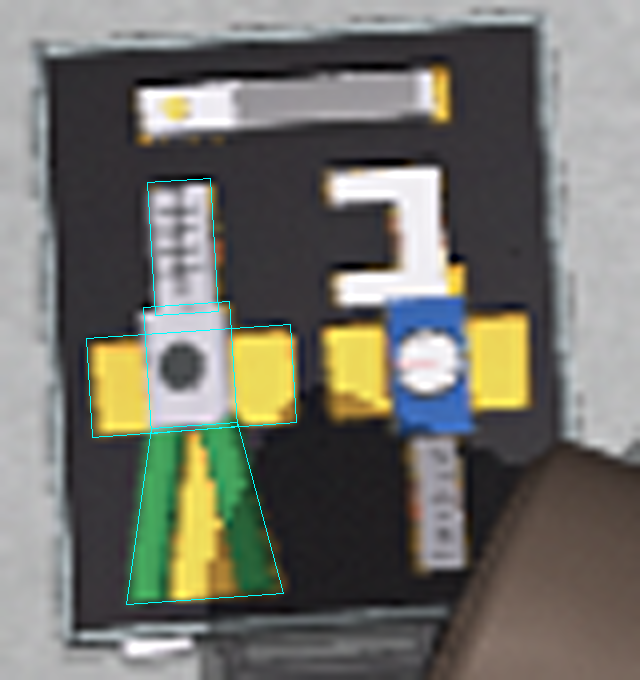

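The +y handle is down (27 mm) while the -y side is up (38 mm), so the pliers are rolled and caught on the -y side. I'll fit the full pose from both masks.

```bash
cat > fit6.py <<'E'
from fit import *
from scipy.spatial.transform import Rotation as Ro
def T6(p,P): return P@Ro.from_euler("ZYX",[p[3],p[4],p[5]]).as_matrix().T+p[:3]
def fit6(M,masks,p0,depthpts=None,wd=0):
    R={n:roi(m) for n,m in masks.items()}
    def cost(p):
        c=0
        for n,m in masks.items():
            a,b,c2,d=R[n]; I=down(rast([cv2.convexHull(proj(n,T6(p,q)).astype(np.float32))[:,0] for q in M],R[n])); T=m[b:d,a:c2].astype(np.float32)
            c+=((I-T)**2).sum()/T.sum()
        return c
    p=np.array(p0,float); best=None
    for it in range(3):
        sx=np.vstack([p]+[p+e for e in np.diag([.004,.004,.004,.05,.05,.08])])
        o=minimize(cost,p,method="Nelder-Mead",options=dict(initial_simplex=sx,xatol=1e-5,fatol=1e-6,maxiter=500)); p=o.x
    return o.x,o.fun
E
python3 - <<'E'
from fit6 import *
m=np.load("nmasks.npz")
p,c=fit6(PL,{"top":m["top_pliers_0"],"scene":m["scene_pliers_0"]},[.5305,.2534,.013,.06,.03,.1]); print(np.round(p,4),c)
p3,c=fit6(PL,{"top":m["top_pliers_0"],"scene":m["scene_pliers_0"]},[.5305,.2534,.013,.06,0,.0]); print(np.round(p3,4),c)
m=np.load("masks.npz")
p2,c=fit6(PL,{"top":m["top_pliers_0"],"scene":m["scene_pliers_0"]},[.5065,-.318,0,.325,0,0]); print("bench ref",np.round(p2,4),c)
for n in("scene",):
    q=np.load(f"n_{n}.npz")["p"]; a=(205,280,230,320); f=8
    im=cv2.resize(q[a[0]:a[1],a[2]:a[3],::-1],None,fx=f,fy=f,interpolation=cv2.INTER_CUBIC)
    cv2.imwrite("pics/n2.png",im)
E
```

```text
[ 0.5319  0.2504  0.0183  0.0679 -0.0128 -0.2847] 0.3131839334964752
[ 0.5318  0.2506  0.0172  0.0682  0.0095 -0.2715] 0.3162517845630646
bench ref [ 0.5072 -0.3181  0.0007  0.3417 -0.051  -0.0585] 0.23557692766189575
```

View pics/n2.png

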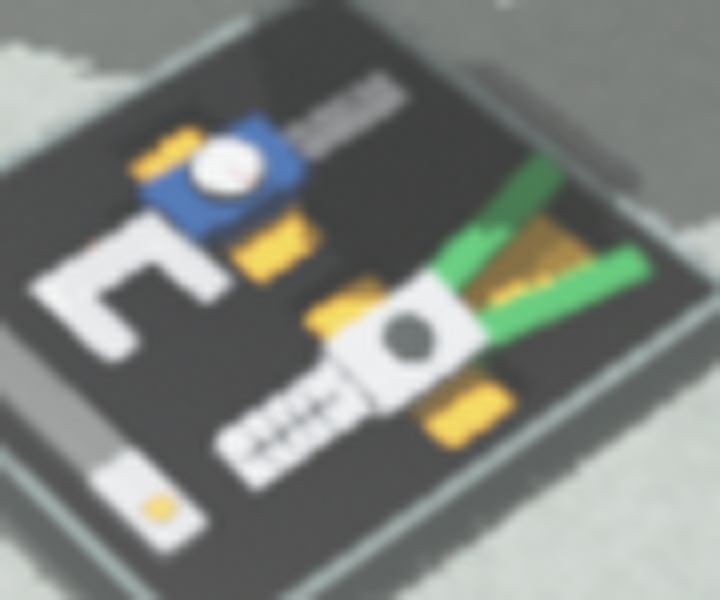

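The fit agrees: roll about -0.27 rad and the underside 3 mm towards -y, so the -y edge sits on the wall. I'll regrip, lift, and retry shifted towards +y.

```bash
python3 go.py 0.5315,0.2525,0.1,0.0615
```

```text
t 23.75 [ 0.5219 -0.1507  0.1136] yaw 0.0628 F [-0.4   0.02  0.39] gap 0.007
0.5315,0.2525,0.1,0.0615 [0.0872, -1.0045, 0.0373, -0.003, -0.0027, 0.0013]
```

>>> send_rows(series=[[[0.01,-0.1,0,0,0,0],[0.02,-0.2,0,0,0,0],[0.03,-0.3,0,0,0,0],[0.04,-0.4,0,0,0,0],[0.05,-0.5,0,0,0,0],[0.06,-0.6,0,0,0,0],[0.07,-0.7,0,0,0,0],[0.08,-0.8,0,0,0,0],[0.087,-0.9,0,-0.002,-0.002,0.001],[0.087,-0.97,0,-0.002,-0.002,0.001],[0.087,-1,0.01,-0.002,-0.002,0.001],[0.087,-1,0.04,-0.002,-0.002,0.001],[0.087,-1,0.08,-0.002,-0.002,0.001],[0.087,-1,0.12,-0.002,-0.002,0.001],[0.087,-1,0.13,-0.002,-0.002,0.001],[0.087,-1,0.13,-0.002,-0.002,0.001]]], jaw=0.15)

```text
t: 25.08
eef_pos: [0.5307, 0.2507, 0.0619]
tcp_rot: [[0.998, 0.062, -0.002], [0.062, -0.998, 0.0], [-0.002, -0.0, -1.0]]
wrist_force: [-0.4, 0.5, 1.0]
finger_gap: 0.574
```

```bash
python3 go.py 0.5315,0.2525,0.018,0.0615
```

```text
t 25.08 [0.5307 0.2507 0.0619] yaw 0.0624 F [-0.36  0.53  0.98] gap 0.574
0.5315,0.2525,0.018,0.0615 [0.0025, -0.0043, 0.1098, -0.0004, 0.0016, 0.0009]
```

Down around the block, then grip.

>>> send_rows(series=[[[0.002,-0.0043,0.01,0,0.0016,0],[0.002,-0.0043,0.04,0,0.0016,0],[0.002,-0.0043,0.07,0,0.0016,0],[0.002,-0.0043,0.095,0,0.0016,0],[0.002,-0.0043,0.106,0,0.0016,0],[0.002,-0.0043,0.106,0,0.0016,0],[0.002,-0.0043,0.106,0,0.0016,0]]])

```text
t: 25.67
eef_pos: [0.5312, 0.2525, 0.0192]
tcp_rot: [[0.998, 0.062, -0.001], [0.062, -0.998, 0.0], [-0.001, -0.0, -1.0]]
wrist_force: [-0.1, 1.1, 0.3]
finger_gap: 0.575
```

>>> send_rows(series=[[[0,0,0,0,0,0],[0,0,0,0,0,0],[0,0,0,0,0,0],[0,0,0,0,0,0],[0,0,0,0,0,0],[0,0,-0.005,0,0,0],[0,0,-0.02,0,0,0],[0,0,-0.04,0,0,0],[0,0,-0.065,0,0,0],[0,0,-0.08,0,0,0],[0,0,-0.08,0,0,0]]], jaw=-1)

```text
t: 26.58
eef_pos: [0.5319, 0.2525, 0.0527]
tcp_rot: [[0.998, 0.062, 0.001], [0.062, -0.998, 0.001], [0.002, -0.001, -1.0]]
wrist_force: [-0.0, -0.4, -2.1]
finger_gap: 0.357
```

```bash
python3 go.py;python3 - <<'E'
from fit import *
p,d=env.capture("scene"); np.savez("r_scene.npz",p=p)
r=env.silhouettes("pliers","scene"); print([(x["conf"],x["pixel"],x["pixels"].sum()) for x in r])
a=(205,280,230,320); f=8
cv2.imwrite("pics/r1.png",cv2.resize(p[a[0]:a[1],a[2]:a[3],::-1],None,fx=f,fy=f,interpolation=cv2.INTER_CUBIC))
E
```

```text
t 26.58 [0.5319 0.2525 0.0527] yaw 0.0623 F [-0.   -0.37 -2.13] gap 0.357
[(0.74, [268.9, 246.5], np.int64(335))]
```

View pics/r1.png

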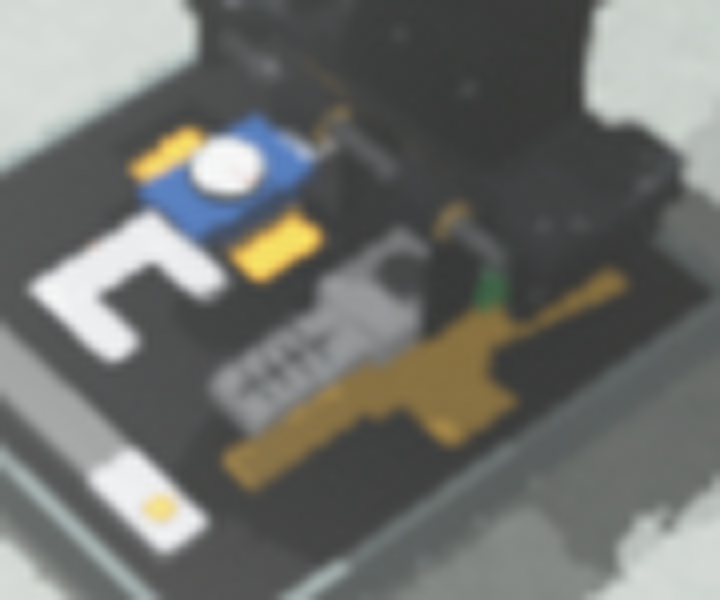

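Run:
```python
from fit6 import *
s=env.get_state(); x,y,z=s["eef_pos"]
p,d=env.capture("scene"); r=env.silhouettes("pliers","scene"); m=r[0]["pixels"]; print(r[0]["conf"])
R=(245,225,275,275); T=m[R[1]:R[3],R[0]:R[2]].astype(np.float32)
def I(q): return down(rast([cv2.convexHull(proj("scene",T6([q[0],y,q[1],.0618,q[2],0],b)).astype(np.float32))[:,0] for b in PL],R))
for fixp in(True,False):
    c=lambda q:((I([q[0],q[1],0 if fixp else q[2]])-T)**2).sum()
    q0=np.array([x,z-.005,0.]); sx=np.array([q0,q0+[.004,0,0],q0+[0,.004,0],q0+[0,0,.05]])
    o=minimize(c,q0,method="Nelder-Mead",options=dict(initial_simplex=sx,maxiter=400)); print("dx,dz(rel TCP) mm",np.round((o.x[:2]-[x,z])*1000,2),o.x[2],o.fun,c(q0))
im=cv2.resize(p[205:280,230:320,::-1],None,fx=8,fy=8,interpolation=cv2.INTER_CUBIC)
cs,_=cv2.findContours(cv2.resize(m[205:280,230:320].astype(np.uint8),None,fx=8,fy=8,interpolation=cv2.INTER_NEAREST),cv2.RETR_EXTERNAL,cv2.CHAIN_APPROX_NONE); cv2.drawContours(im,cs,-1,(255,0,255),1)
for b in PL[:2]:
    h=cv2.convexHull(proj("scene",T6([o.x[0],y,o.x[1],.0618,o.x[2],0],b)).astype(np.float32))[:,0]
    cv2.polylines(im,[np.round((h-[230,205]+.5)*8).astype(int)],True,(0,0,255),1)
cv2.imwrite("pics/r2.png",im)
```

```text
0.9
dx,dz(rel TCP) mm [-3.87 -3.11] 0.01533262826651309 16.36767578125 31.125732
dx,dz(rel TCP) mm [-4.28 -2.46] 0.006499562011015335 16.90380859375 31.125732
```

View pics/r2.png

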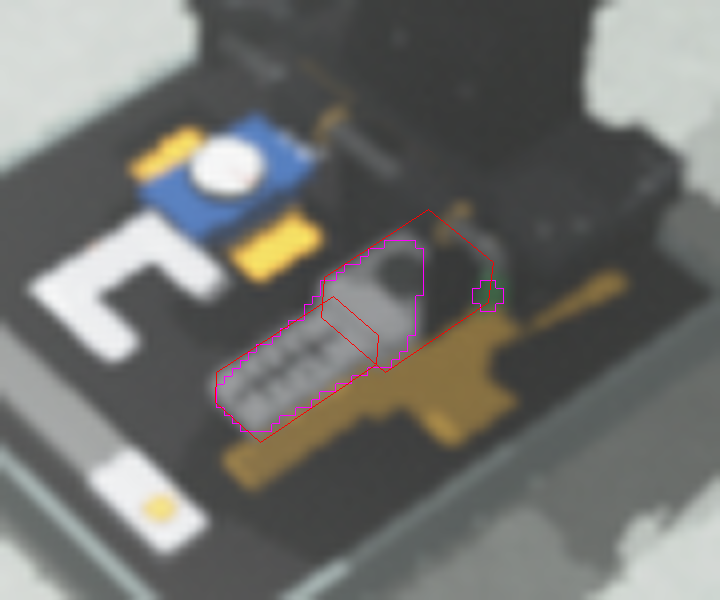

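Taken together, the data (caliper sitting about 2 mm to -y of its cutout's centre, Fy positive on descent) point to a camera-to-robot offset of about +2 mm in y. I'll retry with y = 0.256.

```bash
python3 go.py 0.531,0.256,0.0527,0.0615
```

```text
t 26.78 [0.5311 0.2522 0.0509] yaw 0.0621 F [ 0.28  0.03 -3.15] gap 0.357
0.531,0.256,0.0527,0.0615 [0.0004, -0.0096, -0.0046, -0.0, 0.0011, 0.0006]
```

>>> send_rows(series=[[[0,-0.0096,0,0,0.001,0.0006],[0,-0.0096,0,0,0.001,0.0006],[0,-0.0096,0.015,0,0.001,0.0006],[0,-0.0096,0.03,0,0.001,0.0006],[0,-0.0096,0.045,0,0.001,0.0006],[0,-0.0096,0.055,0,0.001,0.0006],[0,-0.0096,0.06,0,0.001,0.0006],[0,-0.0096,0.06,0,0.001,0.0006]]])

```text
t: 27.45
eef_pos: [0.5309, 0.2557, 0.0263]
tcp_rot: [[0.998, 0.062, -0.0], [0.062, -0.998, -0.0], [-0.0, 0.0, -1.0]]
wrist_force: [2.1, -2.3, -3.9]
finger_gap: 0.357
```

```bash
python3 go.py 0.531,0.256,0.022,0.0615
```

```text
t 27.45 [0.5309 0.2557 0.0263] yaw 0.0616 F [ 2.14 -2.32 -3.94] gap 0.357
0.531,0.256,0.022,0.0615 [0.0003, -0.0006, 0.0107, 0.0003, 0.0004, 0.0001]
```

>>> send_rows(series=[[[0,0,0.004,0,0,0],[0,0,0.008,0,0,0],[0,0,0.012,0,0,0],[0,0,0.015,0,0,0],[0,0,0.015,0,0,0]]])

```text
t: 27.87
eef_pos: [0.531, 0.2558, 0.0205]
tcp_rot: [[0.998, 0.061, 0.0], [0.061, -0.998, -0.0], [0.0, 0.0, -1.0]]
wrist_force: [-0.3, -0.3, 3.1]
finger_gap: 0.356
```

```bash
python3 go.py 0.531,0.256,0.015,0.0615
```

```text
t 27.87 [0.531  0.2558 0.0205] yaw 0.0615 F [-0.31 -0.31  3.08] gap 0.356
0.531,0.256,0.015,0.0615 [-0.0, -0.0005, 0.0138, 0.0001, -0.0001, -0.0]
```

Very little side force now. I press on.

>>> send_rows(series=[[[0,0,0.004,0,0,0],[0,0,0.008,0,0,0],[0,0,0.012,0,0,0],[0,0,0.016,0,0,0],[0,0,0.016,0,0,0]]])

```text
t: 28.28
eef_pos: [0.5318, 0.2555, 0.017]
tcp_rot: [[0.998, 0.061, 0.003], [0.061, -0.998, 0.0], [0.003, 0.0, -1.0]]
wrist_force: [-6.1, -9.2, 35.2]
finger_gap: 0.357
```

```bash
python3 go.py 0.531,0.256,0.013,0.0615
```

```text
t 28.28 [0.5318 0.2555 0.017 ] yaw 0.0613 F [-6.07 -9.22 35.2 ] gap 0.357
0.531,0.256,0.013,0.0615 [-0.0018, -0.0014, 0.0101, 0.0, -0.0026, -0.0002]
```

>>> send_rows(series=[[[-0.001,0.001,-0.002,0,-0.002,0],[-0.001,0.001,-0.002,0,-0.002,0],[-0.001,0.001,-0.002,0,-0.002,0]]])

```text
t: 28.53
eef_pos: [0.5316, 0.2551, 0.0181]
tcp_rot: [[0.998, 0.061, 0.001], [0.061, -0.998, 0.0], [0.001, -0.0, -1.0]]
wrist_force: [-0.7, -1.9, 3.6]
finger_gap: 0.353
```

>>> send_rows(series=[[[0,0,0,0,0,0],[0,0,0,0,0,0],[0,0,0,0,0,0],[0,0,0,0,0,0],[0,0,-0.03,0,0,0],[0,0,-0.08,0,0,0],[0,0,-0.12,0,0,0],[0,0,-0.13,0,0,0],[0,0,-0.13,0,0,0]]], jaw=0.05)

```text
t: 29.28
eef_pos: [0.5321, 0.2554, 0.0716]
tcp_rot: [[0.998, 0.061, 0.004], [0.061, -0.998, 0.001], [0.004, -0.001, -1.0]]
wrist_force: [0.1, -0.3, -0.6]
finger_gap: 0.526
```

```bash
python3 go.py 0.531,0.2545,0.042,0.0615;python3 - <<'E'
from fit import *
p,d=env.capture("scene")
a=(205,280,230,320); f=8
cv2.imwrite("pics/s1.png",cv2.resize(p[a[0]:a[1],a[2]:a[3],::-1],None,fx=f,fy=f,interpolation=cv2.INTER_CUBIC))
E
```

```text
t 29.28 [0.5321 0.2554 0.0716] yaw 0.0615 F [ 0.05 -0.27 -0.58] gap 0.526
0.531,0.2545,0.042,0.0615 [-0.0032, 0.0021, 0.074, -0.0008, -0.0036, -0.0]
```

View pics/s1.png

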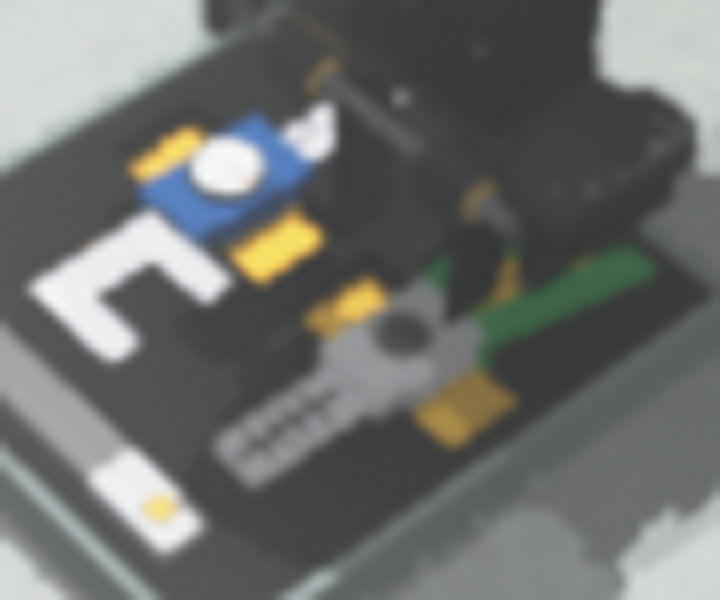

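>>> send_rows(series=[[[-0.002,0.001,0,0,-0.003,0],[-0.002,0.001,0,0,-0.003,0],[-0.002,0.001,0,0,-0.003,0],[-0.002,0.001,0,0,-0.003,0],[-0.002,0.001,0.03,0,-0.003,0],[-0.002,0.001,0.055,0,-0.003,0],[-0.002,0.001,0.07,0,-0.003,0],[-0.002,0.001,0.08,0,-0.003,0],[-0.002,0.001,0.085,0,-0.003,0],[-0.002,0.001,0.085,0,-0.003,0]]], jaw=-1)

```text
t: 30.17
eef_pos: [0.5307, 0.2547, 0.0358]
tcp_rot: [[0.998, 0.061, -0.002], [0.061, -0.998, 0.0], [-0.002, -0.0, -1.0]]
wrist_force: [-0.1, -0.6, 0.0]
finger_gap: 0.005
```

>>> send_rows(series=[[[0,0,0.005,0,0,0],[0,0,0.01,0,0,0],[0,0,0.014,0,0,0],[0,0,0.014,0,0,0]]])

```text
t: 30.5
eef_pos: [0.5309, 0.2548, 0.0322]
tcp_rot: [[0.998, 0.062, -0.0], [0.062, -0.998, 0.0], [-0.0, -0.001, -1.0]]
wrist_force: [-6.1, -2.3, 21.4]
finger_gap: 0.005
```

```bash
python3 go.py 0.531,0.2545,0.031,0.0615
```

```text
t 30.5 [0.5309 0.2548 0.0322] yaw 0.0616 F [-6.09 -2.32 21.4 ] gap 0.005
0.531,0.2545,0.031,0.0615 [0.0001, 0.0008, 0.0031, -0.0005, 0.0004, 0.0001]
```

Contact at 32.2 mm with 21 N, the home height and the same as the caliper. I'll clear the arm and verify tilt and position from above.

>>> send_rows(series=[[[0,0,-0.06,0,0,0],[0,0.02,-0.16,0,0,0],[0,0.12,-0.25,0,0,0],[0,0.22,-0.25,0,0,0],[0,0.32,-0.25,0,0,0],[0,0.42,-0.25,0,0,0],[0,0.52,-0.25,0,0,0],[0,0.62,-0.25,0,0,0],[0,0.72,-0.25,0,0,0],[0,0.82,-0.25,0,0,0],[0,0.92,-0.25,0,0,0],[0,1,-0.25,0,0,0],[0,1,-0.25,0,0,0],[0,1,-0.25,0,0,0],[0,1,-0.25,0,0,0]]])

```text
t: 31.75
eef_pos: [0.5554, -0.1441, 0.132]
tcp_rot: [[0.998, 0.061, -0.001], [0.061, -0.998, 0.001], [-0.001, -0.001, -1.0]]
wrist_force: [-0.3, 0.7, 0.2]
finger_gap: 0.004
```

```bash
cat > chk.py <<'E'
from fit6 import *
M={}; ds=[]
for n in("top","scene"):
    for i in range(3 if n=="top" else 1):
        p,d=env.capture(n)
        if n=="top": ds.append(d)
    np.savez(f"f_{n}.npz",p=p)
    for t in("pliers","caliper"):
        r=env.silhouettes(t,n)
        if r: M[n,t]=r[0]["pixels"]; print(n,t,r[0]["conf"],r[0]["pixel"],r[0]["pixels"].sum())
d=np.mean(ds,0); K,o,R=info("top")
vv,uu=np.mgrid[140:230,170:260]
D=d[vv,uu]; P=np.stack([(uu-K[0,2])/K[0,0]*D,(vv-K[1,2])/K[1,1]*D,D],-1)@R.T+o
c,s=np.cos(.0615),np.sin(.0615)
for t,st,reg in(("pl",(.5305,.2534),{"jaw+ 26":(45,85,2,10),"jaw- 26":(45,85,-10,-2),"blk+ 32":(-15,28,6,15),"blk- 32":(-15,28,-15,-6),"h+ 28":(-90,-40,14,28),"h- 28":(-90,-40,-28,-14)}),("ca",(.5362,.1490),{"fjaw 24":(78,88,5,35),"beam+ 24":(48,88,-6,6),"beam- 24":(-85,-36,-6,6),"blk+ 32":(-26,26,9,15),"blk- 32":(-26,26,-15,-9)})):
    dx=P[...,0]-st[0]; dy=P[...,1]-st[1]; lx=(c*dx+s*dy)*1000; ly=(-s*dx+c*dy)*1000; z=P[...,2]*1000
    for nm,a in reg.items():
        k=(lx>a[0])&(lx<a[1])&(ly>a[2])&(ly<a[3]); print(t,nm,round(float(np.median(z[k])),1),end="; ")
    print()
mk=lambda n,Q,p,roi: down(rast([cv2.convexHull(proj(n,place(p,b,.01)).astype(np.float32))[:,0] for b in Q],roi))
for t,Q,p0 in(("pliers",PL,[.5305,.2534,.0615]),("caliper",CA,[.536,.149,.0615])):
    k={n:M[n,t] for n in("top","scene") if (n,t) in M}
    for sub in list(k)+["both"]:
        kk=k if sub=="both" else {sub:k[sub]}
        print(t,sub,[np.round(v,4) for v in fit(mk,Q,kk,p0)])
print(env.get_state()["t"])
for n,a in(("top",(140,225,175,255)),("scene",(200,280,220,325))):
    q=np.load(f"f_{n}.npz")["p"]; cv2.imwrite(f"pics/f_{n}.png",cv2.resize(q[a[0]:a[1],a[2]:a[3],::-1],None,fx=7,fy=7,interpolation=cv2.INTER_CUBIC))
E
python3 chk.py; python3 go.py
```

```text
top caliper 0.7 [227.7, 177.0] 416
scene pliers 0.91 [281.7, 248.7] 565
scene caliper 0.88 [255.3, 230.9] 417
pl jaw+ 26 25.9; pl jaw- 26 24.8; pl blk+ 32 30.6; pl blk- 32 31.9; pl h+ 28 26.0; pl h- 28 26.9; 
ca fjaw 24 22.2; ca beam+ 24 23.0; ca beam- 24 22.7; ca blk+ 32 31.9; ca blk- 32 33.3; 
pliers scene [array([0.5266, 0.2505, 0.0626]), np.float64(0.224)]
pliers both [array([0.5266, 0.2505, 0.0626]), np.float64(0.224)]
caliper top [array([0.5367, 0.1479, 0.0468]), np.float64(0.1668)]
caliper scene [array([0.5323, 0.1464, 0.0946]), np.float64(0.3571)]
caliper both [array([0.5362, 0.1472, 0.0588]), np.float64(0.5494)]
32.15
t 32.15 [ 0.5557 -0.1439  0.1321] yaw 0.0625 F [ 1.07  0.29 -0.17] gap 0.004
```

View pics/f_top.png

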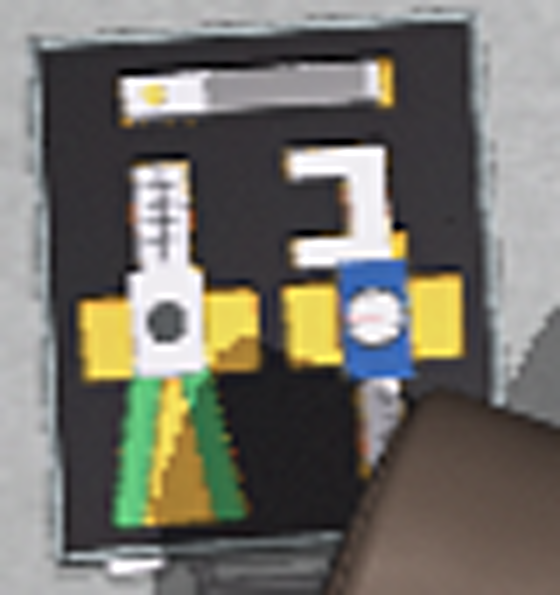

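View pics/f_scene.png

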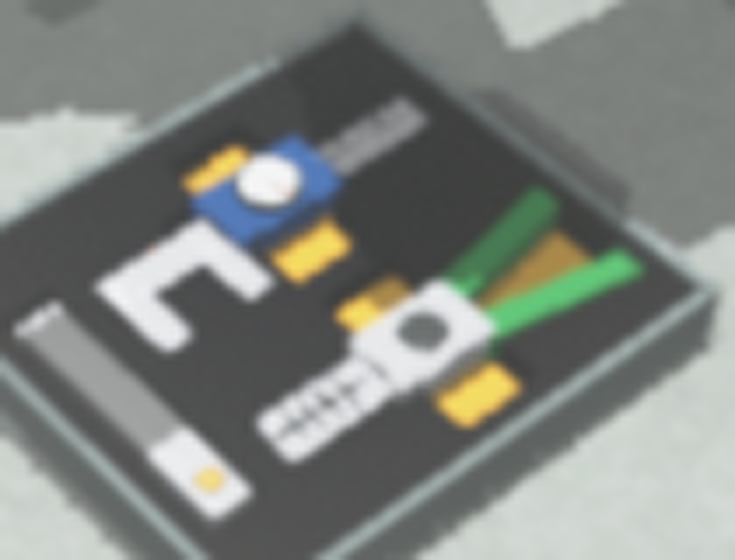

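Both tools read level and at home height. The top view shows them inside their outlines, the gauge undisturbed and the arm clear, so I hand in.

```bash
python3 -c "
from rig import env
print(env.close_job()); print(env.get_state()['t'])"
```

```text
the job is handed in; nothing more can be done
None
the job is handed in; nothing more can be done
```

Both tools are pressed home in their own cutouts and released, and the job is handed in at about 32 s. No verdict was reported.

- **Caliper:** It went in on the first try. Shut fingers pressed on its block met it at z = 32.2 mm with 26 N; the home height is 32 mm.
- **Pliers, first try:** They jammed on the -y wall because of a roughly 2 mm offset between the camera and the robot. My pressing then rolled them to about -0.27 rad, with forces up to 55 N.
- **Pliers, second try:** I regripped them, moved about 2 mm towards +y and pressed again. The block then met the fingers at 32.2 mm with 21 N.
- **Last checks that passed:** Depth readings put the surfaces I sampled on both tools within about 2 mm of their home heights. Both tools are level, the gauge looked undisturbed and the arm stood clear.
- **Checks that disagreed:**
  - The final silhouette fits scattered by several mm and up to about 0.03 rad, because walls and the arm hide part of the tools.
  - The network missed the pliers in the last top picture.
  - The caliper appears to sit about 2 mm to -y of its cutout's centre.
  - For horizontal position I relied on the tools lying inside their 2 mm clearance.

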